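# Fetch the keyhole-mounted blind bracket from behind the stock boxes

### The job

On the stockroom bench, first set both small stock boxes down upright on the green mat, leaving the white bracket hooked where it is until both are there. Then slide the bracket towards where the boxes stood until the wide end of its keyhole is round the red stud head, lift it off and lay it flat, plate down, inside the grey order tray. Last, put each box back upright, squarely centred on the pad of its own colour (blue on blue, orange on orange), and do not shove or tip the amber jar.

Things in the scene. Friction and masses are not known exactly. Their poses are not given: they have to be found in the camera images.
- box_blue_center (a point): Open cardboard stock box, 70 mm along its x, 50 mm along its y (the side to grip across), 60 mm tall, about 0.18 kg, filled with blue round parts, a blue stripe on its labels. The point is its centre, 30 mm above its underside; z is up when upright. It starts on the blue pad.
- box_orange_center (a point): Same cardboard stock box, 70 x 50 x 60 mm (x, y, z), filled with orange square parts, an orange stripe on its labels. The point is its centre, 30 mm above its underside. It starts on the orange pad.
- bracket_fin (a point): White bracket, 0.22 kg: plate 107 (x) x 110 (y) x 5 mm with an upright fin, 8 mm (x) x 60 (y) x 50 tall; grip the fin across x from above. Point: fin centre, 30 mm above the plate's underside; z up. Plate spans -13 to +94 mm in x from it. Keyhole along +x: 12 mm slot, its closed end (stud there at start) at +37 mm; 32 mm square wide end centred at +72 mm. Slides 35 mm along -x, then lifts straight off.
- stud_base: Dark steel stand fixed to the bench, plate 125 x 130 x 12 mm; the bracket's plate rests on it. Origin on the stud's axis at bench level; x points away from the boxes, z up. Stud: shank 8 mm in diameter, red head 18 mm in diameter from 21 to 25 mm above the bench, which holds the bracket down (4 mm play) unless the wide end of its keyhole is round the head.
- pad_blue: Blue pad, 86 x 66 mm (x, y), 2 mm thick, fixed flat on the bench: the place of the blue box, box x along pad x. Origin at its centre on the bench surface. It lies in front of the stand, side by side with the orange pad.
- pad_orange: Orange pad, 86 x 66 mm (x, y), 2 mm thick, fixed flat on the bench: the place of the orange box, box x along pad x. Origin at its centre on the bench surface.
- mat: Green mat, 150 mm (x) by 220 mm (y), 2 mm thick, fixed flat on the bench to one side: the side area where both boxes fit side by side along its y. Origin at its centre on the bench surface.
- tray: Grey open order tray, 190 mm (x) by 170 mm (y) outside, walls 30 mm tall and 4 mm thick, floor 4 mm thick, fixed to the bench on the other side. Origin at its centre on the bench surface.
- jar: Amber glass jar with a dark cap, 46 mm in diameter, 75 mm tall, loose, standing beside the far part of the stand. To be left standing where it is. Origin at the centre of its underside.
Things that resemble listed ones, but are neither listed nor needed, are in the scene too. Of the things like the part that bears bracket_fin, leave any that is purple; of the rest the larger one is meant.

How it is judged:
On the way, in this order (a step that is already met when the one before it is completed fails the run):
1. both boxes stand on the green mat while the bracket is still hooked on its stud (x of box_blue_center in the frame of mat between -0.07 and 0.07 m and y of box_blue_center in the frame of mat between -0.105 and 0.105 m and z of each of box_blue_center, box_orange_center in the frame of mat below 0.04 m and angle between each of box_blue_center, box_orange_center's own z axis and vertical below 0.15 rad and x of box_orange_center in the frame of mat between -0.07 and 0.07 m and y of box_orange_center in the frame of mat between -0.105 and 0.105 m and x of bracket_fin in the frame of stud_base between -0.047 and -0.027 m and z of bracket_fin in the frame of stud_base below 0.05 m and y of bracket_fin in the frame of stud_base between -0.02 and 0.02 m and linear speed of each of box_blue, box_orange below 0.02 m/s), for 0.2 s.
2. the bracket lies flat in the grey tray, released, while both boxes still stand on the mat (x of bracket_fin in the frame of tray between -0.09 and 0.09 m and y of bracket_fin in the frame of tray between -0.08 and 0.08 m and z of bracket_fin in the frame of tray below 0.043 m and angle between bracket_fin's own z axis and vertical below 0.12 rad and contact force between the fingers and bracket below 0.3 N and x of box_blue_center in the frame of mat between -0.07 and 0.07 m and y of box_blue_center in the frame of mat between -0.105 and 0.105 m and z of each of box_blue_center, box_orange_center in the frame of mat below 0.04 m and angle between each of box_blue_center, box_orange_center's own z axis and vertical below 0.15 rad and x of box_orange_center in the frame of mat between -0.07 and 0.07 m and y of box_orange_center in the frame of mat between -0.105 and 0.105 m), for 0.2 s.
At the end, for the whole second after the job is handed in: Each box stands upright (within 0.1 rad) on the pad of its own colour, its centre within 14 mm of the pad's centre and its sides within 0.22 rad of the pad's (either way round); the bracket lies flat (within 0.12 rad) on the floor of the grey tray; all are released and at rest (horizontal distance between box_blue_center and pad_blue below 0.014 m and z of box_blue_center in the frame of pad_blue below 0.037 m and angle between each of box_blue_center, box_orange_center's own z axis and vertical below 0.1 rad and angle between the x axis of box_blue_center and the x axis of pad_blue, either way round below 0.22 rad and horizontal distance between box_orange_center and pad_orange below 0.014 m and z of box_orange_center in the frame of pad_orange below 0.037 m and angle between the x axis of box_orange_center and the x axis of pad_orange, either way round below 0.22 rad and x of bracket_fin in the frame of tray between -0.09 and 0.09 m and y of bracket_fin in the frame of tray between -0.08 and 0.08 m and z of bracket_fin in the frame of tray below 0.043 m and angle between bracket_fin's own z axis and vertical below 0.12 rad and linear speed of each of box_blue, box_orange, bracket below 0.02 m/s); the robot touches nothing.
It fails at once if the amber jar is shoved more than 30 mm or tipped (distance of jar from where it was at the start of the episode above 0.03 m or angle between jar's own z axis and vertical above 0.4 rad).
It also fails if it takes over 122 s, if anything falls off the work surface, if the arm or the gripper's body presses on something with over 40 N, if the wrist force passes 120 N, or if a joint passes its speed limit or range.

### The arm

A 6-joint arm with a two-finger parallel gripper is mounted at the origin on the work surface. World frame = base frame: x ahead of the robot, y to its left, z up, the work surface at z = 0. Lengths are in m, angles in rad, forces in N, time in s.
With the tool pointing down it reaches from about 0.35 to 0.775 m from the base axis. Payload 7.3 kg.
Tool frame: the origin (TCP) lies midway between the tips of the shut fingers; the grasp point (between the pads) lies 19 mm behind it (robot.tcp_to_grasp is the distance from the TCP to the grasp point, in m); z points along the fingers, y is the direction in which the jaws open and shut (so a half turn about z gives the same grasp; the last joint's range is limited). The gripper opens to 92 mm and grips with 3 to 60 N. Pads are 19 mm wide; open, the fingers measure 130 mm over their backs; the gripper's body (75 mm by 190 mm) begins 47 mm behind the grasp point.
Start: joints at [1.042, 0.342, 1.524, -0, 1.275, -0.146], TCP at [0.196, 0.487, 0.227] pointing down, gripper open.
Joint ranges: [-2.53, 2.53], [-0.77, 2.02], [0.04, 2.7], [-1, 4.14], [0.28, 2.66], [-3.11, 3.11]. Speed limits (rad/s): [2.57, 2.57, 3.14, 3.14, 3.14, 3.14].

### API

Orientations are given as [roll, pitch, yaw] about the fixed x, y, z axes, in that order (R = Rz(yaw) Ry(pitch) Rx(roll)).
In Python, from cell import status, read_camera, camera_info, ticket, robot gives the robot as it stands.
- The arm moves only by the tool jog_arm, never from a script. Its argument "plan" is a list that holds one entry, the list of rows, each a list of 7 numbers: the shift along the tool's x, y, z each as a share of 0.05 m, from -1 to 1, then the turn, a rotation vector about the tool's x, y, z each as a share of 0.15 rad, from -1 to 1, then the opening, from 0 (shut) to 1 (fully open). In form: [[[x, y, z, wx, wy, wz, hand], ...]]. A call has 1 to 20 rows; each row shifts and turns the commanded pose from where the row before left it, along the tool's axes as they then stand; what a row does not reach is not made up. A row lasts 1/8 s, in which the tool goes at most 62.5 mm and 10.7 degrees, less where a joint would pass 70% of its speed; a pose out of reach is approached as far as the arm can. A call with a number of a shift or a turn outside -1 to 1 is refused whole. A call with a gripper value outside its range is refused whole. The fingers move at their own pace and stop on an object; "squeeze" is the grip in N (left out, the last holds). Time passes only in rows, so rows that do not move let the fingers close. It gives the time, the measured TCP pose, the force and the opening at its end, in the units of the state.
- status.observe(): the state, without advancing time (a new reading comes with each control period).
- read_camera(name): name is "side" or "top" or "wrist"; returns (picture, depth): 400x640x3 uint8, red, green, blue; 400x640 float32, m along the optical axis (not along the pixel's ray), 0 where there is no reading.
- camera_info(name): a dict with "mtx" (3x3 intrinsics, pixels), "distortion" ([k1, k2, p1, p2, k3] as OpenCV has them; the pictures are not rectified), "world_to_cam" (4x4, takes a point from world to camera coordinates). Camera axes: x right, y down, z forward; pixel columns grow to the right and rows downward; lengths in m; the calibration is good to about 2 mm. A picture is of the moment at which its call begins: read the wrist's pose just before it. camera_info takes no time and is no camera call; for the wrist camera it gives the pose at the moment of the call.
- ticket.hand_in(): hands the job in, once; it reports no verdict.
The state is a dict: "time": time; "qpos": joint angles; "qvel": joint speeds; "joint_efforts": joint torques, N m; "tool_pos": TCP position; "tool_rot": TCP orientation; "contact_force": force on the tool from outside, world axes, zero at the start; "torque": the same for the moment, N m; "opening": finger opening in m.
Only numpy, scipy, OpenCV 4.12 (cv2) and the standard library are available. Lean on these libraries where they do the work, as an engineer would, in place of code of your own. Each camera call takes 0.05 s, during which the arm holds its last target.

## Working session

There is one attempt and no reset: what is moved stays moved. The work goes in short steps, Python scripts to look and compute and a tool call to move; the robot and the scene stay as the last step left them, time stands still between calls to the robot, and variables do not carry over. Pictures are saved under pics/ and viewed, and the job is handed in when it is done.

Besides the shell and the picture viewer there is one more tool, called after "Request:" by a JSON object that holds its "fn" and its "kwargs". jog_arm: Moves the arm, as the interface text tells. Its arguments: {"type":"object","properties":{"plan":{"type":"array"},"squeeze":{"type":"number"}},"required":["plan"]}

```bash
ls; mkdir -p pics; python3 - <<'E'
from cell import status, read_camera, camera_info, ticket, robot
import cv2, numpy as np
print(status.observe())
for n in ("side","top","wrist"):
    i=camera_info(n); print(n,i["mtx"],i["distortion"],i["world_to_cam"])
    p,d=read_camera(n); np.savez(f"pics/{n}0.npz",p=p,d=d,**{k:np.array(v) for k,v in i.items()}); cv2.imwrite(f"pics/{n}0.png",p[:,:,::-1])
E
```

```text
pics
{'time': 0.0, 'qpos': array([ 1.04199108e+00,  3.42689145e-01,  1.52502071e+00,  1.77854293e-05,
        1.27540060e+00, -1.46000329e-01]), 'qvel': array([ 6.06242881e-05, -5.40348387e-04, -4.09160623e-05,  4.04151469e-05,
        1.67577394e-04,  3.04173403e-04]), 'joint_efforts': array([ 1.44609068e-03, -4.31259263e+01, -2.44228631e+01,  7.17548607e-02,
        5.58933802e-02, -1.31772795e-04]), 'tool_pos': array([0.19586577, 0.48665397, 0.2260611 ]), 'tool_rot': array([-3.14009347e+00, -2.37640519e-04,  2.75878237e+00]), 'contact_force': array([ 0.47822001,  0.08963787, -0.25209064]), 'torque': array([-0.01612114,  0.03901222, -0.00565485]), 'opening': 0.0917195968191307}
side [[436.87174416   0.         316.87065612]
 [  0.         436.87174416 195.97396647]
 [  0.           0.           1.        ]] [0.0169351 0.        0.        0.        0.       ] [[ 0.78691767 -0.61690385  0.01379195 -0.43012951]
 [-0.42348951 -0.55618632 -0.71506183  0.28292648]
 [ 0.44879529  0.55685404 -0.69892515  0.70360748]
 [ 0.          0.          0.          1.        ]]
top [[456.34342577   0.         312.59811164]
 [  0.         456.34342577 195.91446564]
 [  0.           0.           1.        ]] [-0.05859305  0.          0.          0.          0.        ] [[-0.02954897 -0.99954985 -0.00519204  0.00266277]
 [-0.97547804  0.02996997 -0.21804677  0.53981047]
 [ 0.21810423 -0.00137834 -0.97592451  1.0734952 ]
 [ 0.          0.          0.          1.        ]]
wrist [[295.05045105   0.         322.56110951]
 [  0.         295.05045105 198.44013286]
 [  0.           0.           1.        ]] [0.01507449 0.         0.         0.         0.        ] [[ 0.37358309  0.92759433 -0.0021048  -0.52475248]
 [ 0.89437934 -0.3596023   0.26602968 -0.03409559]
 [ 0.24601073 -0.10126668 -0.96396254  0.39040912]
 [ 0.          0.          0.          1.        ]]
```

View pics/top0.png

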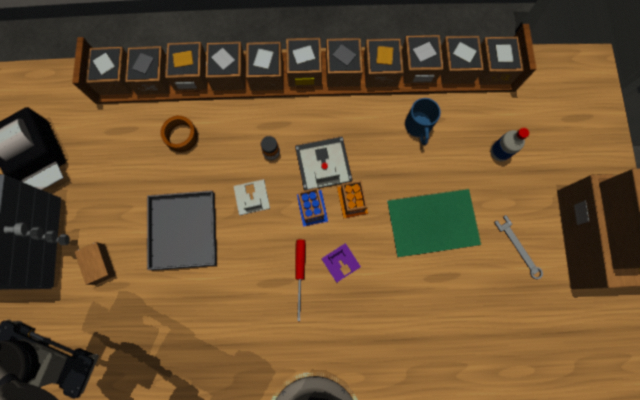

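View pics/side0.png

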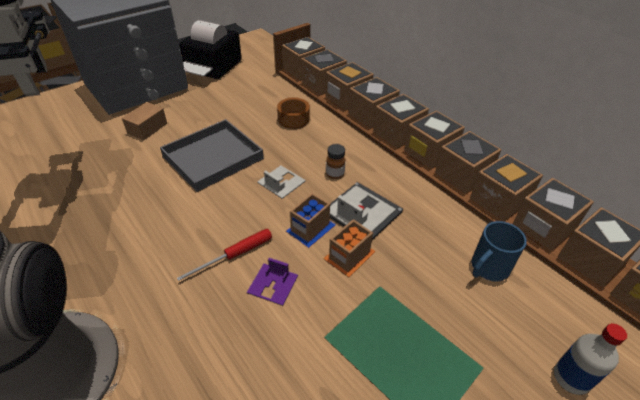

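View pics/wrist0.png

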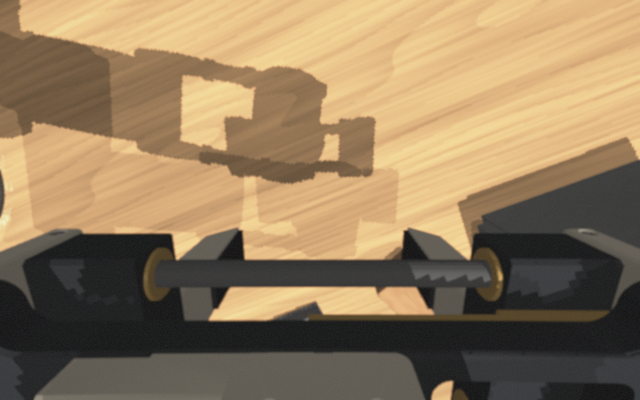

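```bash
cat > h.py <<'E'
import cv2, numpy as np
def load(f):
    return dict(np.load(f))
def ray(S,uv):
    uv=np.atleast_2d(np.array(uv,float)).reshape(-1,1,2)
    n=cv2.undistortPoints(uv,S["mtx"],S["distortion"]).reshape(-1,2)
    return np.c_[n,np.ones(len(n))]
def plane(S,uv,z):
    r=ray(S,uv);T=np.linalg.inv(S["world_to_cam"]);c=T[:3,3];d=r@T[:3,:3].T
    return c+d*((z-c[2])/d[:,2])[:,None]
def cloud(S):
    h,w=S["d"].shape;u,v=np.meshgrid(np.arange(w),np.arange(h))
    r=ray(S,np.c_[u.ravel(),v.ravel()])*S["d"].reshape(-1,1)
    T=np.linalg.inv(S["world_to_cam"]);return (r@T[:3,:3].T+T[:3,3]).reshape(h,w,3)
def proj(S,P):
    W=S["world_to_cam"];return cv2.projectPoints(np.atleast_2d(np.array(P,float)),cv2.Rodrigues(W[:3,:3])[0],W[:3,3],S["mtx"],S["distortion"])[0].reshape(-1,2)
def crop(S,x0,y0,x1,y1,k,out):
    c=S["p"][y0:y1,x0:x1,::-1]; c=cv2.resize(c,None,fx=k,fy=k,interpolation=cv2.INTER_CUBIC)
    c=np.ascontiguousarray(c)
    for x in range((x0+9)//10*10,x1,10):
        cv2.line(c,((x-x0)*k,0),((x-x0)*k,6 if x%50 else 14),(0,255,255),1)
        if x%20==0: cv2.putText(c,str(x),((x-x0)*k,22),0,.4,(0,255,255),1)
    for y in range((y0+9)//10*10,y1,10):
        cv2.line(c,(0,(y-y0)*k),(6,(y-y0)*k),(0,255,255),1)
        if y%20==0: cv2.putText(c,str(y),(8,(y-y0)*k+4),0,.4,(0,255,255),1)
    cv2.imwrite(out,c)
def snap(n,tag):
    from cell import read_camera, camera_info
    i=camera_info(n);p,d=read_camera(n)
    S=dict(p=p,d=d,**{k:np.array(v) for k,v in i.items()})
    np.savez(f"pics/{n}{tag}.npz",**S);cv2.imwrite(f"pics/{n}{tag}.png",p[:,:,::-1]);return S
E
python3 - <<'E'
from h import *
S=load("pics/top0.npz")
crop(S,225,130,385,230,5,"pics/c1.png")
crop(S,140,180,220,280,5,"pics/c2.png")
crop(S,380,180,490,260,6,"pics/c3.png")
S=load("pics/side0.npz")
crop(S,250,140,410,280,4,"pics/c4.png")
E
```

```text
(no output)
```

View pics/c1.png

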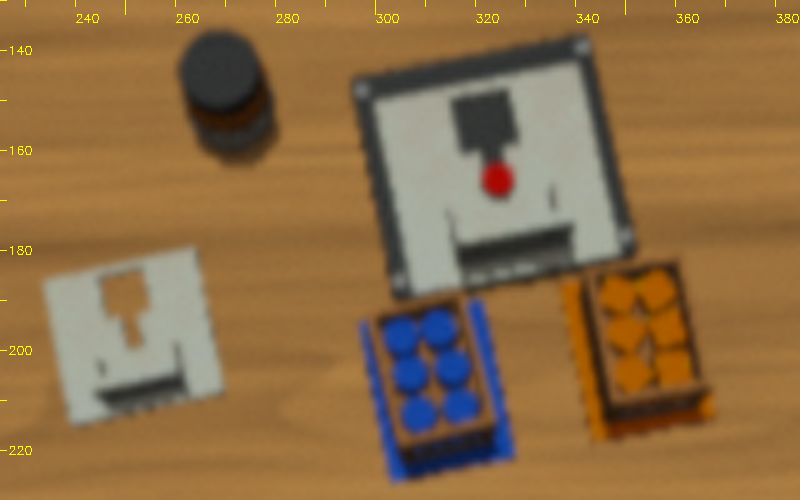

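View pics/c4.png

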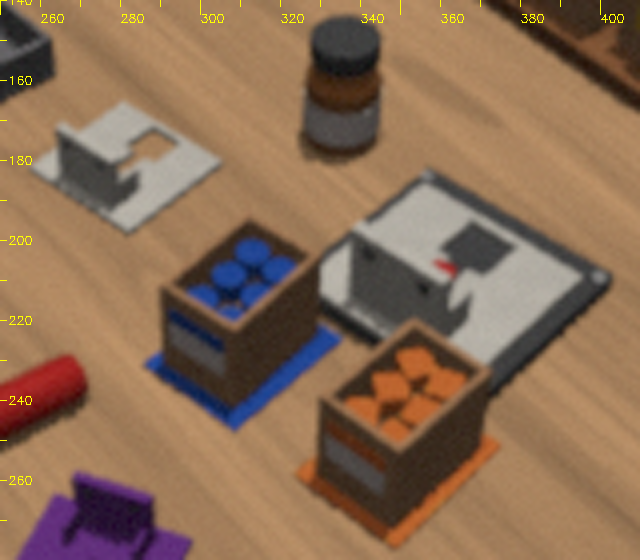

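View pics/c2.png

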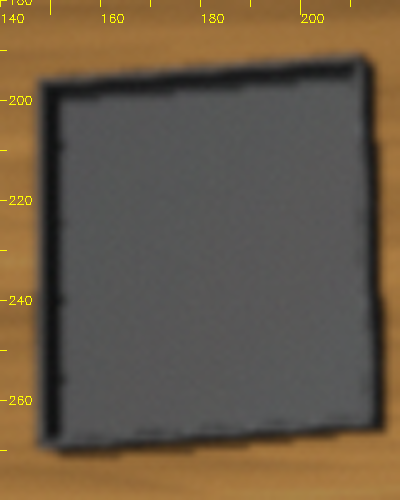

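View pics/c3.png

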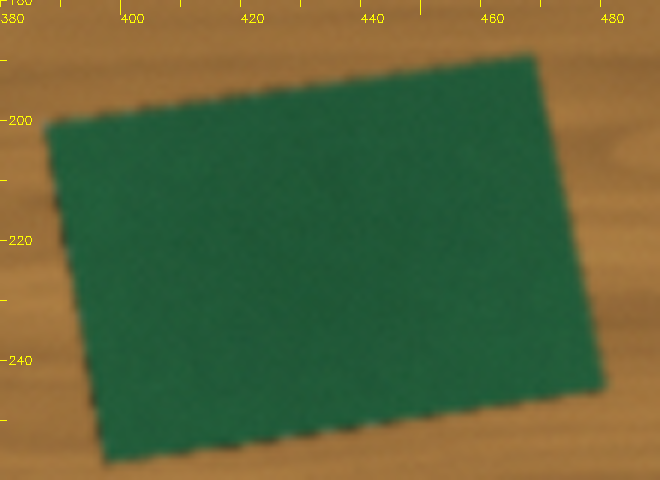

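The top view shows the boxes at (312,205) and (352,198), the bracket on its stud at (324,166), the mat at (434,222), the tray at (181,231) and the jar at (270,148). The white bracket on the stud is the larger one.

```bash
python3 - <<'E'
from h import *
S=load("pics/top0.npz")
def rect(name,c,z):
    P=plane(S,c,z)[:,:2]; ctr=P.mean(0)
    # corners order: far-left, far-right, near-right, near-left
    ax=(P[0]+P[1]-P[2]-P[3])/2; ay=(P[0]+P[3]-P[1]-P[2])/2
    print(name,ctr.round(4),"x len %.4f y len %.4f yawx %.4f yawy %.4f"%(np.linalg.norm(ax),np.linalg.norm(ay),np.arctan2(ax[1],ax[0]),np.arctan2(-ay[0],ay[1])))
rect("stand",[(295.5,146.5),(341.5,137.5),(351.5,181),(304,190)],.012)
rect("mat",[(387.5,201),(468,189),(480.5,244.5),(397,257)],.002)
rect("tray",[(147.5,196.5),(213,191.5),(216,266),(147.5,270)],.03)
rect("blue top",[(301,193.5),(316,190),(323.5,217),(307,221.5)],.062)
rect("orange top",[(341,186),(359.5,182.5),(366,208),(347,212)],.062)
C=cloud(S)
p=S["p"].astype(int)
red=(p[...,0]>150)&(p[...,1]<40)&(p[...,2]<40)
v,u=np.where(red[140:190,290:350]); print("stud",plane(S,[(u.mean()+290,v.mean()+140)],.025),len(u))
# pads
sb=(p[...,2]>120)&(p[...,0]<60)
for nm,S2 in (("top",S),("side",load("pics/side0.npz"))):
    C=cloud(S2)
    p=S2["p"].astype(int)
    for col,m in (("blue",(p[...,2]>1.6*p[...,1])&(p[...,2]>2*p[...,0])&(p[...,2]>60)),("orange",(p[...,0]>1.8*p[...,1])&(p[...,0]>3.5*p[...,2])&(p[...,0]>110))):
        q=C[m&(S2["d"]>0)]
        q=q[(q[:,0]>.4)&(q[:,0]<.6)&(abs(q[:,1])<.12)]
        lo=q[q[:,2]<.012];hi=q[q[:,2]>.035]
        for n2,k in (("pad",lo),("parts",hi)):
            if len(k)>4:
                r=cv2.minAreaRect(k[:,:2].astype(np.float32)*1000);print(nm,col,n2,len(k),r,k[:,2].mean())
    m=(C[...,2]>.04)&(C[...,2]<.09)&(C[...,0]>.42)&(C[...,0]<.65)&(abs(C[...,1])<.12)
    n,l,st,ce=cv2.connectedComponentsWithStats(m.astype(np.uint8))
    for i in range(1,n):
        if st[i,4]>15:
            k=C[l==i]; hi=k[k[:,2]>k[:,2].max()-.008]
            print(nm,st[i],k[:,:2].min(0),k[:,:2].max(0),k[:,2].max(),cv2.minAreaRect(k[:,:2].astype(np.float32)*1000))
E
```

```text
stand [ 0.6368 -0.044 ] x len 0.1217 y len 0.1256 yawx 0.1667 yawy 0.1669
mat [ 0.4725 -0.3241] x len 0.1475 y len 0.2177 yawx 0.1101 yawy 0.1155
tray [0.4673 0.3214] x len 0.1890 y len 0.1708 yawx 0.0511 yawy 0.0398
blue top [ 0.5152 -0.0111] x len 0.0712 y len 0.0401 yawx 0.2070 yawy 0.2226
orange top [ 0.5331 -0.1144] x len 0.0668 y len 0.0476 yawx 0.1848 yawy 0.1703
stud [[ 0.62719759 -0.04596685  0.025     ]] 17
top blue pad 140 ((520.4026489257812, -11.492473602294922), (80.1481704711914, 62.981414794921875), 9.931596755981445) 0.0030771884095615806
top blue parts 238 ((523.6266479492188, -8.41456413269043), (57.34146499633789, 36.369110107421875), 12.414496421813965) 0.05039706935266147
top orange pad 65 ((487.38787841796875, -64.40027618408203), (64.50054931640625, 169.8388214111328), 56.80353546142578) 0.002982896286113655
top orange parts 128 ((539.3434448242188, -109.87373352050781), (56.800209045410156, 22.186946868896484), 5.4705047607421875) 0.05053454552242369
top [315 171  25  10 146] [ 0.58254394 -0.08246038] [ 0.60621179 -0.02144693] 0.07248814008429205 ((596.924438
[... 958 characters left out ...]
.13778686523438), (25.043107986450195, 49.02103805541992), 89.74688720703125) 0.05073617467701228
side [289 192  41  38 887] [ 0.48061497 -0.03974724] [0.55956799 0.02483147] 0.06529198581863482 ((520.5029907226562, -7.0565948486328125), (74.29557800292969, 52.7106819152832), 13.08689022064209)
side [337 195  26  25 324] [ 0.58019653 -0.08163489] [ 0.60078583 -0.01986032] 0.07050290708244078 ((589.9938354492188, -50.709659576416016), (11.114667892456055, 63.060630798339844), 10.511210441589355)
side [329 219  37  34 577] [ 0.49854711 -0.11991127] [ 0.57410557 -0.0844668 ] 0.06525488842577776 ((536.1072998046875, -107.19993591308594), (73.36042022705078, 35.37712860107422), 8.608246803283691)
```

```bash
cat > mv.py <<'E'
import numpy as np, sys
from scipy.spatial.transform import Rotation as Ro, Slerp
from cell import status
def plan(wps,start=None):
    """wps: list of (x,y,z,yaw,hand,n) tool down; yaw as tool yaw (R=Rz(yaw)Rx(pi)). start: pose or None"""
    s=status.observe()
    if start is None: p=np.array(s["tool_pos"]);R=Ro.from_euler("xyz",s["tool_rot"])
    else: p=np.array(start[:3]);R=Ro.from_euler("xyz",[np.pi,0,start[3]])
    rows=[]
    for x,y,z,yaw,h,n in wps:
        T=np.array([x,y,z]);RT=Ro.from_euler("xyz",[np.pi,0,yaw])
        for i in range(n):
            k=n-i
            d=R.inv().apply((T-p)/k)/.05
            w=(R.inv()*RT).as_rotvec()/k/.15
            row=[round(float(a),2)+0. for a in np.r_[d,w]]+[h]
            assert max(map(abs,row[:6]))<=1,(row,"too fast")
            p=p+R.apply(np.array(row[:3])*.05);R=R*Ro.from_rotvec(np.array(row[3:6])*.15);rows.append(row)
    print(len(rows),"["+",".join("["+",".join("%g"%a for a in r)+"]" for r in rows)+"]")
    print("end",p.round(4),R.as_euler("xyz").round(4))
def st():
    s=status.observe();print("t %.2f"%s["time"],"pos",s["tool_pos"].round(4),"rot",s["tool_rot"].round(4),"F",s["contact_force"].round(2),"open %.4f"%s["opening"],"q",s["qpos"].round(2))
E
python3 - <<'E'
from h import *; from mv import *
S=load("pics/wrist0.npz");T=np.linalg.inv(S["world_to_cam"]);s=status.observe()
R=Ro.from_euler("xyz",s["tool_rot"])
print("cam in tool",R.inv().apply(T[:3,3]-s["tool_pos"]),"fwd",R.inv().apply(T[:3,2]),"right",R.inv().apply(T[:3,0]))
plan([(0.40,0.20,.29,3.0,1,8),(0.45,-0.05,.29,3.34,1,8)])
E
```

```text
cam in tool [ 0.07089622  0.00069542 -0.15807166] fwd [-2.66185120e-01 -9.49682134e-04  9.63921459e-01] right [-5.53682932e-05  9.99999528e-01  9.69937395e-04]
16 [[-0.74,-0.47,-0.16,0,0,-0.2,1],[-0.73,-0.5,-0.16,0,0,-0.2,1],[-0.71,-0.52,-0.16,0,0,-0.2,1],[-0.7,-0.54,-0.16,0,0,-0.2,1],[-0.68,-0.56,-0.16,0,0,-0.2,1],[-0.66,-0.58,-0.16,0,0,-0.2,1],[-0.64,-0.6,-0.16,0,0,-0.2,1],[-0.63,-0.62,-0.15,-0.01,0,-0.21,1],[-0.21,-0.6,0,0,0,-0.28,1],[-0.19,-0.61,0,0,0,-0.28,1],[-0.16,-0.62,0,0,0,-0.28,1],[-0.13,-0.62,0,0,0,-0.28,1],[-0.11,-0.63,0,0,0,-0.29,1],[-0.08,-0.63,0,0,0,-0.28,1],[-0.05,-0.63,0,0,0,-0.29,1],[-0.03,-0.64,0,0,0,-0.28,1]]
end [ 0.45   -0.0501  0.2898] [ 3.1410e+00 -2.0000e-04 -2.9439e+00]
```

Request:
{"fn": "jog_arm", "kwargs": {"plan": [[[-0.74,-0.47,-0.16,0,0,-0.2,1],[-0.73,-0.5,-0.16,0,0,-0.2,1],[-0.71,-0.52,-0.16,0,0,-0.2,1],[-0.7,-0.54,-0.16,0,0,-0.2,1],[-0.68,-0.56,-0.16,0,0,-0.2,1],[-0.66,-0.58,-0.16,0,0,-0.2,1],[-0.64,-0.6,-0.16,0,0,-0.2,1],[-0.63,-0.62,0.2,-0.01,0,-0.21,1],[-0.11,-0.6,0.2,0,0,-0.28,1],[-0.09,-0.61,0.2,0,0,-0.28,1],[-0.06,-0.62,0.2,0,0,-0.28,1],[-0.03,-0.62,0.2,0,0,-0.28,1],[0,-0.63,0.2,0,0,-0.29,1],[0,-0.63,0.2,0,0,-0.28,1],[0,-0.63,0.2,0,0,-0.29,1],[0,-0.64,0.2,0,0,-0.28,1],[0,0,0,0,0,0,1],[0,0,0,0,0,0,1]]]}}

```text
time: 2.4
tool_pos: [0.4166, -0.0487, 0.1924]
tool_rot: [3.14, 0.0, -2.945]
contact_force: [-0.1, 0.5, 0.2]
opening: 0.0918
```

```bash
python3 - <<'E'
from h import *; from mv import *
st();S=snap("wrist","1")
crop(S,160,40,480,240,2,"pics/w1c.png")
E
```

```text
t 2.40 pos [ 0.4166 -0.0487  0.1924] rot [ 3.1396e+00  3.0000e-04 -2.9448e+00] F [-0.06  0.52  0.15] open 0.0918 q [-0.3   0.18  1.85  0.    1.11 -2.07]
```

View pics/wrist1.png

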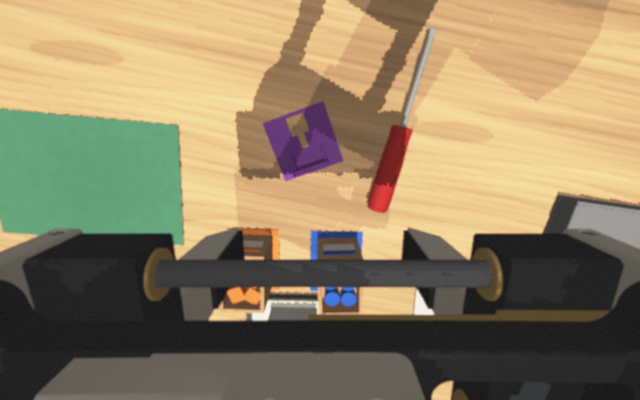

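The wrist view looks back towards the robot: purple decoy at (303,140), boxes at (255,270) and (337,270), partly behind the fingers. I'll move ahead so the boxes fall in the clear half.

Request:
{"fn": "jog_arm", "kwargs": {"plan": [[[-0.85,-0.1,0,0,0,0,1],[-0.85,-0.1,0,0,0,0,1],[-0.85,-0.1,0,0,0,0,1],[-0.85,-0.1,0,0,0,0,1],[-0.4,-0.1,0,0,0,0,1],[0,0,0,0,0,0,1],[0,0,0,0,0,0,1]]]}}

```text
time: 3.32
tool_pos: [0.6072, -0.0355, 0.1925]
tool_rot: [3.14, -0.0, -2.943]
contact_force: [-0.1, -0.3, -0.2]
opening: 0.092
```

```bash
python3 - <<'E'
from h import *; from mv import *
st();S=snap("wrist","2")
crop(S,200,60,440,240,3,"pics/w2c.png")
E
```

```text
t 3.33 pos [ 0.6072 -0.0355  0.1925] rot [ 3.1398e+00 -2.0000e-04 -2.9431e+00] F [-0.08 -0.34 -0.21] open 0.0920 q [-0.19  0.52  1.33  0.    1.29 -1.95]
```

View pics/wrist2.png

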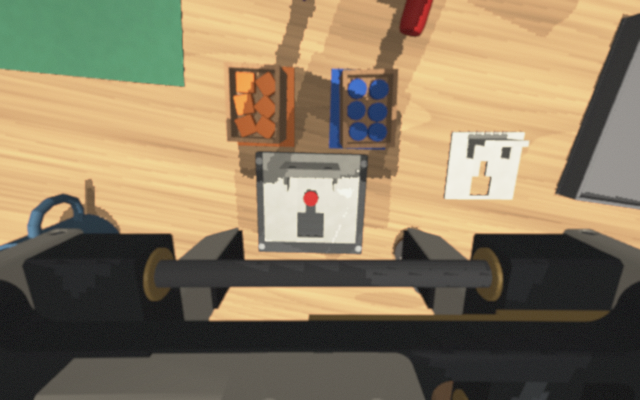

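View pics/w2c.png

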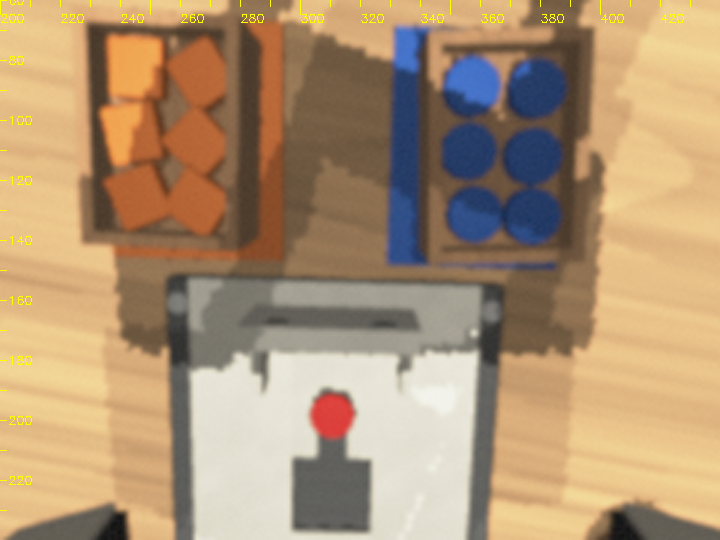

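```bash
python3 - <<'E'
from h import *
S=load("pics/wrist2.npz");C=cloud(S);p=S["p"].astype(int)
m0=(C[...,0]<.6)&(C[...,0]>.44)&(abs(C[...,1]+.06)<.12)
n,l,s,c=cv2.connectedComponentsWithStats((m0&(C[...,2]>.054)&(C[...,2]<.075)).astype(np.uint8))
for i in range(1,n):
    if s[i,4]>40:
        k=C[l==i];print(s[i],cv2.minAreaRect(k[:,:2].astype(np.float32)*1000),np.percentile(k[:,2],[5,50,95]))
for z in (.062,):
    print(plane(S,[(310.5,198)],.025))
def rect(name,c,z):
    P=plane(S,c,z)[:,:2]; ctr=P.mean(0)
    ax=(P[0]+P[1]-P[2]-P[3])/2; ay=(P[0]+P[3]-P[1]-P[2])/2
    print(name,ctr.round(4),"x len %.4f y len %.4f yawx %.4f yawy %.4f"%(np.linalg.norm(ax),np.linalg.norm(ay),np.arctan2(ax[1],ax[0]),np.arctan2(-ay[0],ay[1])))
# far-left(+x,+y) = bottom right ; far-right=bottom left; near-right=top left; near-left=top right
rect("orange",[(280,141.5),(228,141),(229.5,68),(281,68)],.062)
rect("blue",[(392,147.5),(343,147),(343,69),(396,69.5)],.062)
rect("stand",[(361.5,252),(260,250.5),(256.5,152),(367.5,154.5)],.012)
Pb=plane(S,[(294.5,69),(294,146.5)],.002);print("orange pad +y edge",Pb, np.arctan2(*(Pb[0]-Pb[1])[[1,0]]))
Pb=plane(S,[(331.5,69),(329,147.5)],.002);print("blue pad -y edge",Pb, np.arctan2(*(Pb[0]-Pb[1])[[1,0]]))
E
```

```text
[ 224   62   57   82 1482] ((539.2319946289062, -115.6952896118164), (70.64498138427734, 50.240352630615234), 8.674018859863281) [0.05549924 0.06200284 0.06331517]
[ 342   68   56   80 1345] ((522.4495849609375, -7.805881500244141), (70.607421875, 50.1644401550293), 12.447654724121094) [0.05541666 0.06201722 0.06333218]
[279 167  62  12 630] ((592.0814819335938, -51.4403190612793), (8.549402236938477, 59.62343978881836), 9.900039672851562) [0.05777908 0.06705961 0.06830687]
[[ 0.62806056 -0.04508554  0.025     ]]
orange [ 0.5406 -0.1132] x len 0.0651 y len 0.0481 yawx 0.1176 yawy 0.1956
blue [ 0.5229 -0.0084] x len 0.0696 y len 0.0476 yawx 0.2143 yawy 0.1877
stand [ 0.6394 -0.0423] x len 0.1220 y len 0.1268 yawx 0.1759 yawy 0.1788
orange pad +y edge [[ 0.49455444 -0.08903916  0.002     ]
 [ 0.57693147 -0.07529611  0.002     ]] -2.9762840044439285
blue pad -y edge [[ 0.48657971 -0.04948655  0.002     ]
 [ 0.56999987 -0.03497762  0.002     ]] -2.9693892449142005
```

```bash
python3 - <<'E'
from mv import *
plan([(.5392,-.1157,.12,3.293,1,4),(.5392,-.1157,.05,3.293,1,3),(.5392,-.1157,.021,3.293,1,3)])
E
```

```text
10 [[0.41,-0.33,0.36,0,0,0.08,1],[0.41,-0.33,0.36,0,0,0.08,1],[0.4,-0.33,0.37,0.01,0,0.08,1],[0.4,-0.34,0.36,0,0,0.07,1],[0,0,0.47,0,0,0,1],[0,0,0.47,0,0,0,1],[0,0,0.46,0,0,0,1],[0,0,0.19,0,0,0,1],[0,0,0.2,0,0,0,1],[0,0,0.19,0,0,0,1]]
end [ 0.5394 -0.1156  0.0211] [ 3.1414e+00  1.0000e-04 -2.9899e+00]
```

Request:
{"fn": "jog_arm", "kwargs": {"plan": [[[0.41,-0.33,0.36,0,0,0.08,1],[0.41,-0.33,0.36,0,0,0.08,1],[0.4,-0.33,0.37,0.01,0,0.08,1],[0.4,-0.34,0.36,0,0,0.07,1],[0,0,0.47,0,0,0,1],[0,0,0.47,0,0,0,1],[0,0,0.46,0,0,0,1],[0,0,0.19,0,0,0,1],[0,0,0.2,0,0,0,1],[0,0,0.19,0,0,0,1],[0,0,0,0,0,0,1],[0,0,0,0,0,0,0.3],[0,0,0,0,0,0,0.3],[0,0,0,0,0,0,0.3],[0,0,0,0,0,0,0.3],[0,0,0,0,0,0,0.3]]], "squeeze": 15}}

```text
time: 5.38
tool_pos: [0.5403, -0.1161, 0.0209]
tool_rot: [3.142, 0.001, -2.99]
contact_force: [0.8, 0.7, 1.3]
opening: 0.0503
```

```bash
python3 - <<'E'
from mv import *
st()
plan([(.539,-.1157,.13,3.293,.3,4),(.4787,-.3788,.13,3.255,.3,9),(.4787,-.3788,.024,3.255,.3,5)])
E
```

```text
t 5.38 pos [ 0.5403 -0.1161  0.0209] rot [ 3.1416e+00  6.0000e-04 -2.9904e+00] F [0.79 0.72 1.29] open 0.0503 q [-0.35  0.63  1.68  0.    0.82 -2.07]
18 [[0.01,0,-0.55,0,0,0,0.3],[0,0,-0.54,0,0,0,0.3],[0.01,0.01,-0.55,0,0,0,0.3],[0,0,-0.54,0,0,0,0.3],[0.22,-0.56,0,0,0,0.03,0.3],[0.22,-0.56,0,0,0,0.03,0.3],[0.22,-0.56,0,0,0,0.03,0.3],[0.21,-0.56,0,0,0,0.03,0.3],[0.21,-0.56,0,0,0,0.03,0.3],[0.21,-0.56,0,0,0,0.03,0.3],[0.21,-0.56,0,0,0,0.02,0.3],[0.2,-0.57,0,0,0,0.03,0.3],[0.2,-0.56,0,0,0,0.02,0.3],[0,0,0.42,0,0,0,0.3],[0,0,0.42,0,0,0,0.3],[0,0,0.43,0,0,0,0.3],[0,0,0.42,0,0,0,0.3],[0,0,0.43,0,0,0,0.3]]
end [ 0.4787 -0.3787  0.0238] [ 3.1416e+00  6.0000e-04 -3.0279e+00]
```

Request:
{"fn": "jog_arm", "kwargs": {"plan": [[[0.01,0,-0.55,0,0,0,0.3],[0,0,-0.54,0,0,0,0.3],[0.01,0.01,-0.55,0,0,0,0.3],[0,0,-0.54,0,0,0,0.3],[0.22,-0.56,0,0,0,0.03,0.3],[0.22,-0.56,0,0,0,0.03,0.3],[0.22,-0.56,0,0,0,0.03,0.3],[0.21,-0.56,0,0,0,0.03,0.3],[0.21,-0.56,0,0,0,0.03,0.3],[0.21,-0.56,0,0,0,0.03,0.3],[0.21,-0.56,0,0,0,0.02,0.3],[0.2,-0.57,0,0,0,0.03,0.3],[0.2,-0.56,0,0,0,0.02,0.3],[0,0,0.42,0,0,0,0.3],[0,0,0.42,0,0,0,0.3],[0,0,0.43,0,0,0,0.3],[0,0,0.42,0,0,0,0.3],[0,0,0.37,0,0,0,0.3],[0,0,0.1,0,0,0,0.3],[0,0,0,0,0,0,0.3]]]}}

```text
time: 7.88
tool_pos: [0.4788, -0.3788, 0.0219]
tool_rot: [-3.142, 0.001, -3.028]
contact_force: [0.4, 0.6, -1.2]
opening: 0.0501
```

```bash
python3 - <<'E'
from mv import *
st()
E
```

```text
t 7.88 pos [ 0.4788 -0.3788  0.0219] rot [-3.1416e+00  6.0000e-04 -3.0278e+00] F [ 0.41  0.58 -1.21] open 0.0501 q [-0.79  0.71  1.51  0.    0.92 -2.48]
```

```bash
python3 - <<'E'
from mv import *
P=(.4788,-.3788,.0209,3.255)
plan([(.4788,-.3788,.13,3.255,1,4),(.5224,-.0078,.12,3.3586,1,9),(.5224,-.0078,.05,3.3586,1,3),(.5224,-.0078,.021,3.3586,1,2)],P)
E
```

```text
18 [[0,0,-0.55,0,0,0,1],[0,0,-0.54,0,0,0,1],[0,0,-0.55,0,0,0,1],[0,0,-0.54,0,0,0,1],[-0.19,0.81,0.02,0,0,-0.08,1],[-0.2,0.81,0.02,0,0,-0.08,1],[-0.21,0.8,0.02,0,0,-0.08,1],[-0.22,0.8,0.02,0,0,-0.08,1],[-0.23,0.8,0.02,0,0,-0.07,1],[-0.24,0.79,0.02,0,0,-0.08,1],[-0.24,0.79,0.03,0,0,-0.07,1],[-0.25,0.79,0.02,0,0,-0.08,1],[-0.26,0.79,0.03,0,0,-0.07,1],[0,0,0.47,0,0,0,1],[0,0,0.46,0,0,0,1],[-0.01,0,0.47,0,0,0,1],[0,0,0.29,0,0,0,1],[0,0,0.29,0,0,0,1]]
end [ 0.5227 -0.0079  0.0209] [ 3.1416  0.     -2.9247]
```

Request:
{"fn": "jog_arm", "kwargs": {"plan": [[[0,0,0.02,0,0,0,0.7],[0,0,0,0,0,0,1],[0,0,0,0,0,0,1],[0,0,-0.3,0,0,0,1],[0,0,-0.6,0,0,0,1],[0,0,-0.64,0,0,0,1],[0,0,-0.64,0,0,0,1],[-0.19,0.81,0.02,0,0,-0.08,1],[-0.2,0.81,0.02,0,0,-0.08,1],[-0.21,0.8,0.02,0,0,-0.08,1],[-0.22,0.8,0.02,0,0,-0.08,1],[-0.23,0.8,0.02,0,0,-0.07,1],[-0.24,0.79,0.02,0,0,-0.08,1],[-0.24,0.79,0.03,0,0,-0.07,1],[-0.25,0.79,0.02,0,0,-0.08,1],[-0.26,0.79,0.03,0,0,-0.07,1],[0,0,0,0,0,0,1],[0,0,0,0,0,0,1]]]}}

```text
time: 10.12
tool_pos: [0.5222, -0.0082, 0.1206]
tool_rot: [-3.141, 0.002, -2.924]
contact_force: [0.4, -0.0, -0.3]
opening: 0.092
```

```bash
python3 - <<'E'
from h import *; from mv import *
st();S=snap("top","2");
plan([(.5224,-.0078,.021,3.3586,1,5)])
E
```

```text
t 10.12 pos [ 0.5222 -0.0082  0.1206] rot [-3.1408e+00  1.6000e-03 -2.9238e+00] F [ 0.37 -0.   -0.28] open 0.0920 q [-0.16  0.45  1.68 -0.    1.01 -1.95]
5 [[0,0,0.4,0,0,0,1],[0,0,0.4,0,0,0,1],[0,0.01,0.4,0,0,0,1],[0,0,0.39,0,0,0,1],[-0.01,0.01,0.4,0,0.01,0,1]]
end [ 0.5226 -0.0076  0.0209] [-3.1409e+00 -2.0000e-04 -2.9249e+00]
```

View pics/top2.png

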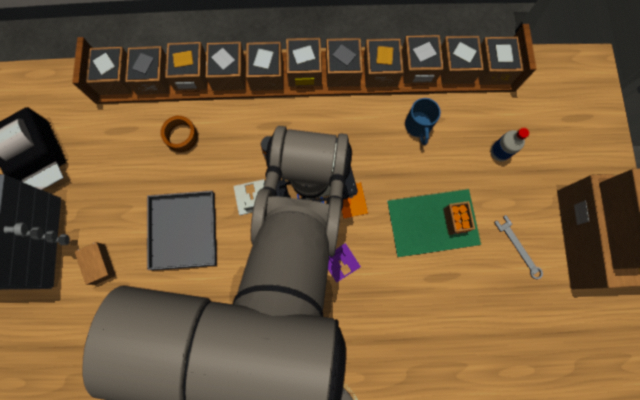

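The orange box stands upright on the mat at (459,217). Next I'll grip the blue box.

Request:
{"fn": "jog_arm", "kwargs": {"plan": [[[0,0,0.5,0,0,0,1],[0,0.01,0.5,0,0,0,1],[0,0.01,0.5,0,0,0,1],[0,0,0.3,0,0,0,1],[0,0,0.19,0,0,0,1],[0,0,0,0,0,0,0.3],[0,0,0,0,0,0,0.3],[0,0,0,0,0,0,0.3],[0,0,0,0,0,0,0.3],[0,0,0,0,0,0,0.3]]]}}

```text
time: 11.42
tool_pos: [0.522, -0.007, 0.0206]
tool_rot: [-3.141, 0.001, -2.924]
contact_force: [0.5, -0.6, 0.7]
opening: 0.05
```

```bash
python3 - <<'E'
from mv import *
st()
plan([(.5225,-.0078,.13,3.3586,.3,4),(.4663,-.2694,.13,3.255,.3,9),(.4663,-.2694,.0205,3.255,.3,6)])
E
```

```text
t 11.43 pos [ 0.522  -0.007   0.0206] rot [-3.1412e+00  1.1000e-03 -2.9242e+00] F [ 0.54 -0.6   0.66] open 0.0500 q [-0.16  0.59  1.77  0.    0.77 -1.95]
19 [[0,0,-0.55,0,0,0,0.3],[0,-0.01,-0.55,0,0,0,0.3],[0,0,-0.54,0,0,0,0.3],[-0.01,-0.01,-0.55,0,0.01,0,0.3],[0.25,-0.54,0,0,0,0.08,0.3],[0.24,-0.54,0,0,0,0.08,0.3],[0.23,-0.55,0,0,0,0.08,0.3],[0.23,-0.55,0,0,0,0.08,0.3],[0.22,-0.55,0,0,0,0.07,0.3],[0.22,-0.55,0,0,0,0.08,0.3],[0.21,-0.56,0,0,0,0.07,0.3],[0.2,-0.56,0,0,0,0.08,0.3],[0.2,-0.56,0.01,0,0,0.07,0.3],[0,0,0.36,0,0,0,0.3],[0,0,0.37,0,0,0,0.3],[0,0,0.36,0,0,0,0.3],[0,0,0.37,0,0,0,0.3],[0,0,0.36,0,0,0,0.3],[-0.01,0,0.37,0,0,0,0.3]]
end [ 0.4665 -0.2693  0.0203] [-3.1412e+00 -3.0000e-04 -3.0277e+00]
```

Request:
{"fn": "jog_arm", "kwargs": {"plan": [[[0,0,-0.55,0,0,0,0.3],[0,0,-0.55,0,0,0,0.3],[0,0,-0.54,0,0,0,0.3],[0,0,-0.55,0,0.01,0,0.3],[0.25,-0.54,0,0,0,0.08,0.3],[0.24,-0.54,0,0,0,0.08,0.3],[0.23,-0.55,0,0,0,0.08,0.3],[0.23,-0.55,0,0,0,0.08,0.3],[0.22,-0.55,0,0,0,0.07,0.3],[0.22,-0.55,0,0,0,0.08,0.3],[0.21,-0.56,0,0,0,0.07,0.3],[0.2,-0.56,0,0,0,0.08,0.3],[0.2,-0.56,0,0,0,0.07,0.3],[0,0,0.46,0,0,0,0.3],[0,0,0.47,0,0,0,0.3],[0,0,0.46,0,0,0,0.3],[0,0,0.47,0,0,0,0.3],[0,0,0.23,0,0,0,0.3],[0,0,0.09,0,0,0,0.3],[0,0,0,0,0,0,0.3]]]}}

```text
time: 13.92
tool_pos: [0.4653, -0.2686, 0.0213]
tool_rot: [-3.141, -0.0, -3.028]
contact_force: [0.2, 0.6, -1.9]
opening: 0.05
```

```bash
python3 - <<'E'
from mv import *
st()
E
```

```text
t 13.93 pos [ 0.4653 -0.2686  0.0213] rot [-3.1409e+00 -4.0000e-04 -3.0278e+00] F [ 0.18  0.64 -1.86] open 0.0500 q [-0.67  0.61  1.73 -0.    0.8  -2.35]
```

```bash
python3 - <<'E'
from mv import *
plan([(.4653,-.2686,.0205,3.255,1,1),(.4653,-.2686,.15,3.255,1,4),(.61,-.05,.19,3.32,1,8)])
E
```

```text
13 [[0,0,0.02,0,0,0,1],[0,0,-0.65,0,0,0,1],[0,0,-0.65,0,0,0,1],[0,0,-0.65,0,0,0,1],[0,0,-0.64,0,0,0,1],[-0.42,0.5,-0.1,0,0,-0.05,1],[-0.43,0.5,-0.1,0,0,-0.05,1],[-0.43,0.5,-0.1,0,0,-0.06,1],[-0.43,0.49,-0.1,0,0,-0.05,1],[-0.44,0.49,-0.1,0,0,-0.06,1],[-0.44,0.48,-0.1,0,0,-0.05,1],[-0.44,0.48,-0.1,0,0,-0.06,1],[-0.45,0.48,-0.11,0,0,-0.05,1]]
end [ 0.61   -0.0498  0.1901] [-3.1409e+00 -4.0000e-04 -2.9633e+00]
```

Request:
{"fn": "jog_arm", "kwargs": {"plan": [[[0,0,0.02,0,0,0,0.7],[0,0,0,0,0,0,0.9],[0,0,0,0,0,0,0.9],[0,0,-0.45,0,0,0,1],[0,0,-0.7,0,0,0,1],[0,0,-0.7,0,0,0,1],[0,0,-0.74,0,0,0,1],[-0.42,0.5,-0.1,0,0,-0.05,1],[-0.43,0.5,-0.1,0,0,-0.05,1],[-0.43,0.5,-0.1,0,0,-0.06,1],[-0.43,0.49,-0.1,0,0,-0.05,1],[-0.44,0.49,-0.1,0,0,-0.06,1],[-0.44,0.48,-0.1,0,0,-0.05,1],[-0.44,0.48,-0.1,0,0,-0.06,1],[-0.45,0.48,-0.11,0,0,-0.05,1],[0,0,0,0,0,0,1],[0,0,0,0,0,0,1]]]}}

```text
time: 16.05
tool_pos: [0.6093, -0.0501, 0.1895]
tool_rot: [-3.141, -0.002, -2.963]
contact_force: [-0.0, 0.5, -0.2]
opening: 0.0918
```

```bash
python3 - <<'E'
from h import *; from mv import *
st();S=snap("wrist","3");snap("top","3");crop(S,200,50,440,240,3,"pics/w3c.png")
E
```

```text
t 16.05 pos [ 0.6093 -0.0501  0.1895] rot [-3.1414e+00 -1.8000e-03 -2.9633e+00] F [-0.03  0.45 -0.23] open 0.0918 q [-0.21  0.53  1.33 -0.    1.29 -1.96]
```

View pics/wrist3.png

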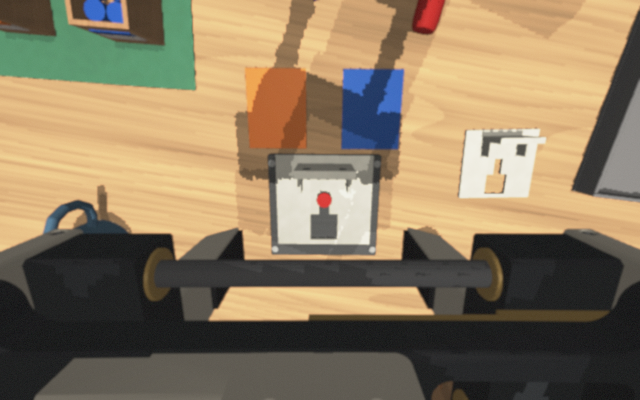

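View pics/w3c.png

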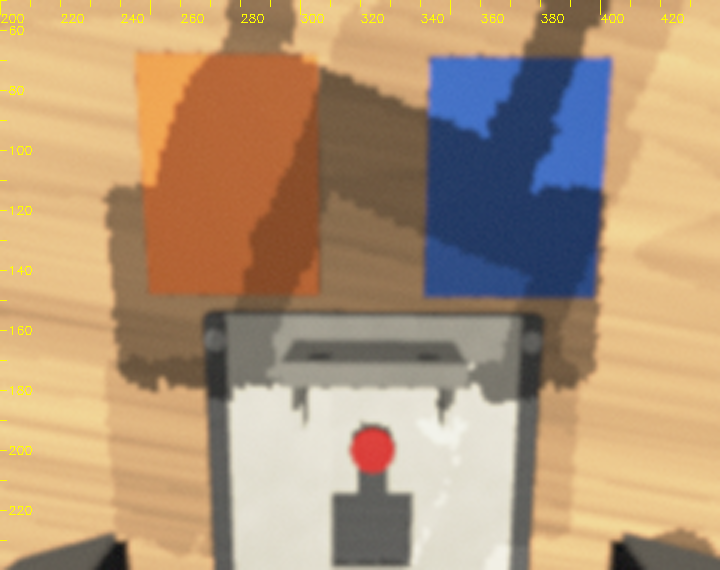

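View pics/top3.png

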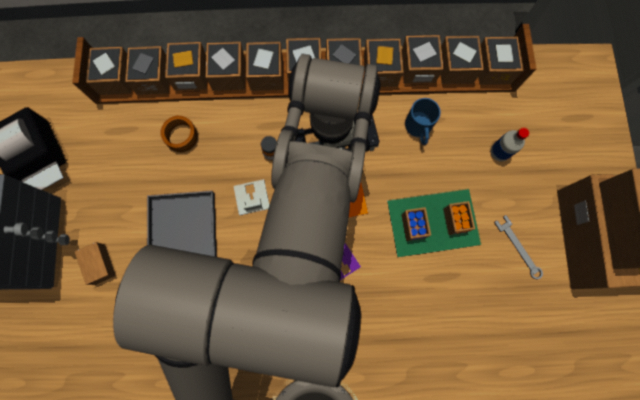

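Both pads lie bare at (276,108) and (372,108). The stud is at (324,200), and the boxes stand on the mat at (417,224) and (459,217) in the top view.

```bash
python3 - <<'E'
from h import *
S=load("pics/wrist3.npz");C=cloud(S);p=S["p"].astype(int)
def rect(name,c,z):
    P=plane(S,c,z)[:,:2]; ctr=P.mean(0)
    ax=(P[0]+P[1]-P[2]-P[3])/2; ay=(P[0]+P[3]-P[1]-P[2])/2
    print(name,ctr.round(4),"x len %.4f y len %.4f yawx %.4f yawy %.4f"%(np.linalg.norm(ax),np.linalg.norm(ay),np.arctan2(ax[1],ax[0]),np.arctan2(-ay[0],ay[1])))
rect("orange",[(306.5,148.5),(249,148),(245.5,68),(306.5,67.5)],.002)
rect("blue",[(398.5,149),(341.5,149),(343,69),(403.5,69)],.002)
hsv=cv2.cvtColor(S["p"],cv2.COLOR_RGB2HSV)
for nm,m in (("blue",(hsv[...,0]>105)&(hsv[...,0]<125)&(hsv[...,1]>140)),("orange",(hsv[...,0]<16)&(hsv[...,1]>165))):
    mm=m.astype(np.uint8);mm[:55]=0;mm[160:]=0;mm[:,:230]=0;mm[:,420:]=0
    mm=cv2.morphologyEx(mm,cv2.MORPH_OPEN,np.ones((3,3),np.uint8))
    n,l,s,c=cv2.connectedComponentsWithStats(mm);i=1+s[1:,4].argmax()
    v,u=np.where(l==i);P=plane(S,np.c_[u,v],.002)[:,:2]
    r=cv2.minAreaRect(P.astype(np.float32)*1000);print(nm,s[i],"mean",P.mean(0),r)
print(plane(S,[(323.8,199.8)],.025))
m0=(C[...,0]<.65)&(C[...,0]>.54)&(abs(C[...,1]+.06)<.08)&(C[...,2]>.054)&(C[...,2]<.075)
k=C[m0];print("fin",cv2.minAreaRect(k[:,:2].astype(np.float32)*1000),np.percentile(k[:,2],[5,50,95]))
S=load("pics/top3.npz");C=cloud(S)
for y0,y1 in((-.33,-.2),(-.45,-.33)):
    m=(C[...,0]<.6)&(C[...,0]>.38)&(C[...,1]>y0)&(C[...,1]<y1)&(C[...,2]>.045)&(C[...,2]<.075)
    k=C[m];print("box",len(k),cv2.minAreaRect(k[:,:2].astype(np.float32)*1000),np.percentile(k[:,2],[5,50,95]))
S=load("pics/top0.npz");C=cloud(S)
m=(C[...,0]<.62)&(C[...,0]>.33)&(C[...,1]>.2)&(C[...,1]<.45)&(C[...,2]>.02)&(C[...,2]<.04)
k=C[m];print("tray",len(k),cv2.minAreaRect(k[:,:2].astype(np.float32)*1000),np.percentile(k[:,2],[5,50,95]))
m=(C[...,0]<.75)&(C[...,0]>.55)&(C[...,1]>.03)&(C[...,1]<.13)&(C[...,2]>.05)&(C[...,2]<.1)
k=C[m];print("jar",len(k),cv2.minAreaRect(k[:,:2].astype(np.float32)*1000),np.percentile(k[:,2],[5,50,95]))
E
```

```text
orange [ 0.5406 -0.1145] x len 0.0860 y len 0.0663 yawx 0.1589 yawy 0.1789
blue [ 0.5228 -0.0099] x len 0.0856 y len 0.0657 yawx 0.1811 yawy 0.1768
blue [ 343   70   60   78 4360] mean [ 0.52107754 -0.0107533 ] ((522.2845458984375, -10.375160217285156), (82.45146179199219, 62.994163513183594), 10.005738258361816)
orange [ 248   69   58   79 4126] mean [ 0.54125916 -0.11264454] ((540.6014404296875, -115.24525451660156), (84.26846313476562, 64.37507629394531), 9.279877662658691)
[[ 0.62838946 -0.04527384  0.025     ]]
fin ((592.0526733398438, -51.569679260253906), (8.671960830688477, 59.741207122802734), 9.818901062011719) [0.05778523 0.06702679 0.06825189]
box 541 ((464.843017578125, -269.7516174316406), (71.79303741455078, 51.902435302734375), 6.575718879699707) [0.04677389 0.05288341 0.0644216 ]
box 598 ((477.05340576171875, -379.4097595214844), (72.07331085205078, 53.382469177246094), 6.443857192993164) [0.04654863 0.05302697 0.06447252]
tray 629 ((471.49188232421875, 324.1718444824219), (192.2978973388672, 169.7897186279297), 2.7638120651245117) [0.02115533 0.02892008 0.03361328]
jar 232 ((675.4013671875, 93.21908569335938), (38.568511962890625, 39.91697692871094), 88.90816497802734) [0.05213539 0.07517319 0.07884441]
```

```bash
python3 - <<'E'
from mv import *
plan([(.592,-.0515,.15,1.743,.45,11),(.592,-.0515,.031,1.743,.45,5)])
E
```

```text
16 [[0.03,0,0.07,0,0,0.95,0.45],[0.03,0,0.07,0,0,0.96,0.45],[0.03,0,0.07,0,0,0.95,0.45],[0.03,-0.01,0.07,0,0,0.96,0.45],[0.03,-0.01,0.07,0,0,0.95,0.45],[0.03,-0.02,0.07,0,0,0.96,0.45],[0.02,-0.02,0.07,0,0,0.95,0.45],[0.02,-0.02,0.08,0,0,0.96,0.45],[0.02,-0.03,0.07,0,0,0.95,0.45],[0.01,-0.03,0.08,-0.01,0,0.96,0.45],[0,-0.03,0.07,0,0,0.95,0.45],[0,0,0.48,0,0,0,0.45],[0,0,0.48,0,0,0,0.45],[0,0,0.47,0,0,0,0.45],[0,0,0.48,0,0,0,0.45],[0,0,0.47,0,0,0,0.45]]
end [ 0.5921 -0.0517  0.0311] [-3.1414e+00 -3.0000e-04  1.7437e+00]
```

Request:
{"fn": "jog_arm", "kwargs": {"plan": [[[0.03,0,0.07,0,0,0.95,0.45],[0.03,0,0.07,0,0,0.96,0.45],[0.03,0,0.07,0,0,0.95,0.45],[0.03,-0.01,0.07,0,0,0.96,0.45],[0.03,-0.01,0.07,0,0,0.95,0.45],[0.03,-0.02,0.07,0,0,0.96,0.45],[0.02,-0.02,0.07,0,0,0.95,0.45],[0.02,-0.02,0.08,0,0,0.96,0.45],[0.02,-0.03,0.07,0,0,0.95,0.45],[0.01,-0.03,0.08,-0.01,0,0.96,0.45],[0,-0.03,0.07,0,0,0.95,0.45],[0,0,0.3,0,0,0,0.45],[0,0,0.3,0,0,0,0.45],[0,0,0,0,0,0,0.45],[0,0,0,0,0,0,0.45]]]}}

```text
time: 18.02
tool_pos: [0.5929, -0.0509, 0.1202]
tool_rot: [3.141, -0.0, 1.745]
contact_force: [-0.5, 0.2, 0.3]
opening: 0.0415
```

```bash
python3 - <<'E'
from mv import *; from h import *
st();S=snap("side","4");crop(S,220,100,420,250,4,"pics/s4c.png")
plan([(.592,-.0515,.0305,1.743,.45,4)])
E
```

```text
t 18.02 pos [ 0.5929 -0.0509  0.1202] rot [ 3.1411e+00 -3.0000e-04  1.7455e+00] F [-0.49  0.18  0.25] open 0.0415 q [-0.21  0.57  1.47  0.    1.11 -0.39]
4 [[0,-0.01,0.45,0,0,0,0.45],[0,-0.01,0.45,0,0,0.01,0.45],[0,0,0.45,0,0,0,0.45],[-0.01,-0.01,0.45,0.01,0,0.01,0.45]]
end [ 0.5918 -0.0516  0.0305] [-3.1412  0.      1.7424]
```

View pics/s4c.png

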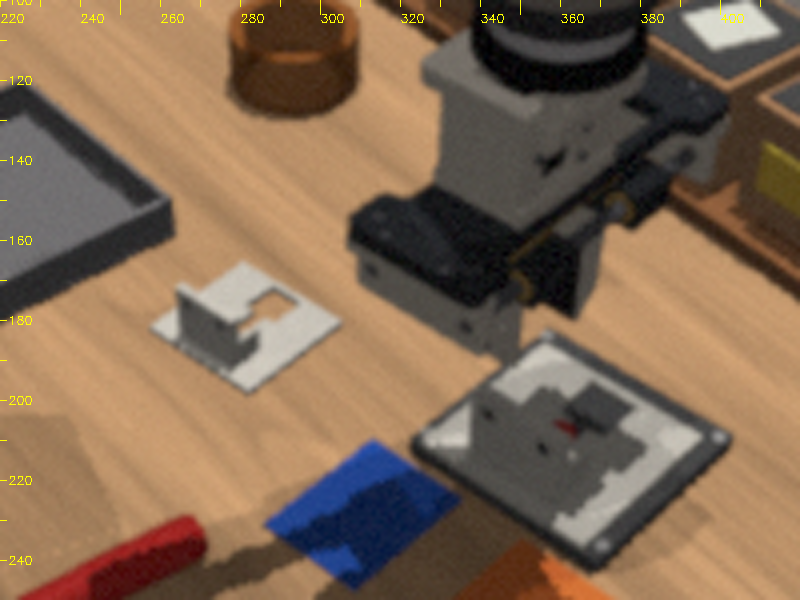

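The fingers at (345,165) line up across the fin at (355,205). I'll descend and grip.

Request:
{"fn": "jog_arm", "kwargs": {"plan": [[[0,-0.01,0.5,0,0,0,0.45],[0,-0.01,0.5,0,0,0.01,0.45],[0,0,0.45,0,0,0,0.45],[-0.01,-0.01,0.23,0,0,0.01,0.45],[0,0,0.1,0,0,0,0.45],[0,0,0,0,0,0,0.45],[0,0,0,0,0,0,0],[0,0,0,0,0,0,0],[0,0,0,0,0,0,0],[0,0,0,0,0,0,0],[0,0,0,0,0,0,0]]], "squeeze": 30}}

```text
time: 19.45
tool_pos: [0.5915, -0.0515, 0.0314]
tool_rot: [3.141, -0.0, 1.742]
contact_force: [-0.5, 0.7, 1.3]
opening: 0.0078
```

```bash
python3 - <<'E'
from mv import *
st()
E
```

```text
t 19.45 pos [ 0.5915 -0.0515  0.0314] rot [ 3.1409e+00 -2.0000e-04  1.7418e+00] F [-0.49  0.65  1.29] open 0.0078 q [-0.22  0.68  1.55  0.    0.91 -0.39]
```

Request:
{"fn": "jog_arm", "kwargs": {"plan": [[[0,0,-0.03,0,0,0,0],[0,0,0,0,0,0,0],[0,-0.07,0,0,0,0,0],[0,-0.1,0,0,0,0,0],[0,-0.1,0,0,0,0,0],[0,-0.1,0,0,0,0,0],[0,-0.1,0,0,0,0,0],[0,-0.1,0,0,0,0,0],[0,-0.1,0,0,0,0,0],[0,-0.03,0,0,0,0,0],[0,0,0,0,0,0,0],[0,0,0,0,0,0,0]]]}}

```text
time: 20.95
tool_pos: [0.5571, -0.0575, 0.0328]
tool_rot: [3.141, -0.0, 1.742]
contact_force: [-0.5, -0.1, -2.5]
opening: 0.0079
```

```bash
python3 - <<'E'
from mv import *; from h import *
st();S=snap("side","5");crop(S,250,120,410,240,5,"pics/s5c.png")
E
```

```text
t 20.95 pos [ 0.5571 -0.0575  0.0328] rot [ 3.1408e+00 -1.0000e-04  1.7418e+00] F [-0.53 -0.1  -2.46] open 0.0079 q [-0.24  0.63  1.65  0.    0.86 -0.41]
```

View pics/s5c.png

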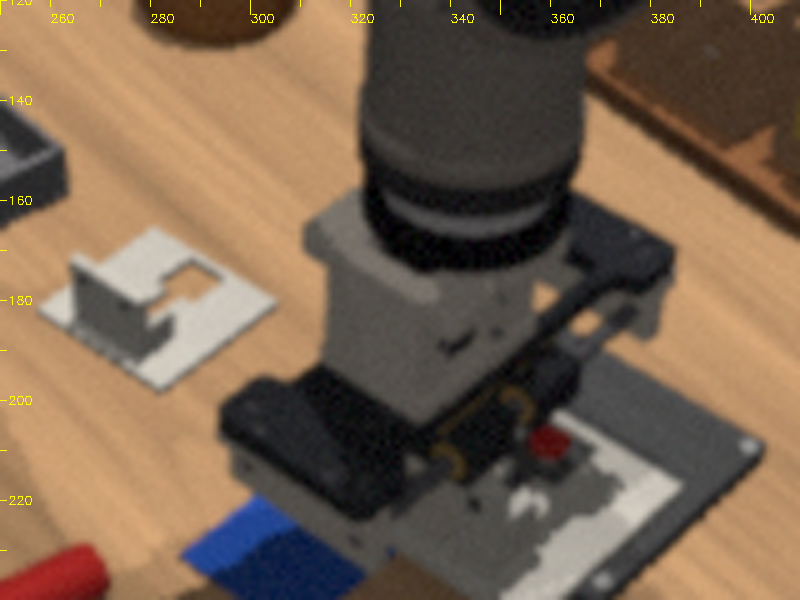

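The bracket has slid 35 mm and the red head at (357,208) sits in the wide end. I'll lift it slowly.

Request:
{"fn": "jog_arm", "kwargs": {"plan": [[[0,0,-0.1,0,0,0,0],[0,0,-0.1,0,0,0,0],[0,0,-0.15,0,0,0,0],[0,0,-0.3,0,0,0,0],[0,0,-0.5,0,0,0,0],[0,0,-0.5,0,0,0,0],[0,0,-0.5,0,0,0,0],[0,0,0,0,0,0,0]]]}}

```text
time: 22.0
tool_pos: [0.5583, -0.0578, 0.1429]
tool_rot: [3.136, 0.002, 1.742]
contact_force: [1.3, 0.5, -2.2]
opening: 0.0079
```

```bash
python3 - <<'E'
from mv import *
st()
plan([(.4295,.3211,.14,1.618,0,11),(.4295,.3211,.045,1.618,0,5)])
E
```

```text
t 22.00 pos [ 0.5583 -0.0578  0.1429] rot [3.1360e+00 1.9000e-03 1.7418e+00] F [ 1.29  0.47 -2.19] open 0.0079 q [-0.24  0.48  1.55  0.    1.1  -0.41]
16 [[0.72,-0.11,0,0,0,0.08,0],[0.72,-0.12,0,0,0,0.07,0],[0.72,-0.13,0,0,0,0.08,0],[0.71,-0.14,0,0,0,0.07,0],[0.71,-0.15,0.01,0.01,0,0.08,0],[0.71,-0.15,0,0,0,0.07,0],[0.71,-0.16,0.01,0.01,0,0.08,0],[0.71,-0.17,0,0,0,0.07,0],[0.7,-0.18,0.01,0.01,0,0.08,0],[0.7,-0.19,0,0,0,0.07,0],[0.71,-0.19,0.01,0.01,0.01,0.08,0],[0,0,0.38,0,0,0,0],[0,0,0.38,0,0,0,0],[0,0,0.38,0,0,0,0],[0,0,0.38,0,0,0,0],[0,0,0.38,0,0,0,0]]
end [0.4296 0.3212 0.045 ] [-3.1413 -0.      1.6173]
```

Request:
{"fn": "jog_arm", "kwargs": {"plan": [[[0.72,-0.11,0,0,0,0.08,0],[0.72,-0.12,0,0,0,0.07,0],[0.72,-0.13,0,0,0,0.08,0],[0.71,-0.14,0,0,0,0.07,0],[0.71,-0.15,0.01,0,0,0.08,0],[0.71,-0.15,0,0,0,0.07,0],[0.71,-0.16,0.01,0,0,0.08,0],[0.71,-0.17,0,0,0,0.07,0],[0.7,-0.18,0.01,0,0,0.08,0],[0.7,-0.19,0,0,0,0.07,0],[0.71,-0.19,0.01,0,0,0.08,0],[0,0,0.3,0,0,0,0],[0,0,0.3,0,0,0,0],[0,0,0,0,0,0,0],[0,0,0,0,0,0,0]]]}}

```text
time: 23.88
tool_pos: [0.4286, 0.3209, 0.1082]
tool_rot: [3.141, -0.0, 1.616]
contact_force: [-1.0, 0.3, -2.6]
opening: 0.0078
```

```bash
python3 - <<'E'
from mv import *; from h import *
st();S=snap("top","6");crop(S,100,160,260,280,5,"pics/t6c.png");S=snap("side","6");crop(S,130,60,330,210,4,"pics/s6c.png")
plan([(.4295,.3211,.026,1.618,0,5)])
E
```

```text
t 23.88 pos [0.4286 0.3209 0.1082] rot [ 3.1413e+00 -2.0000e-04  1.6161e+00] F [-1.02  0.28 -2.64] open 0.0078 q [0.5  0.48 1.66 0.   1.   0.45]
5 [[0,0,0.33,0,0,0,0],[0,0,0.33,0,0,0,0],[0,0,0.33,0,0,0,0],[0,0.01,0.33,0,0,-0.01,0],[0,0,0.33,0.01,0,0,0]]
end [0.4294 0.3213 0.0262] [-3.1414e+00 -7.0000e-04  1.6178e+00]
```

View pics/t6c.png

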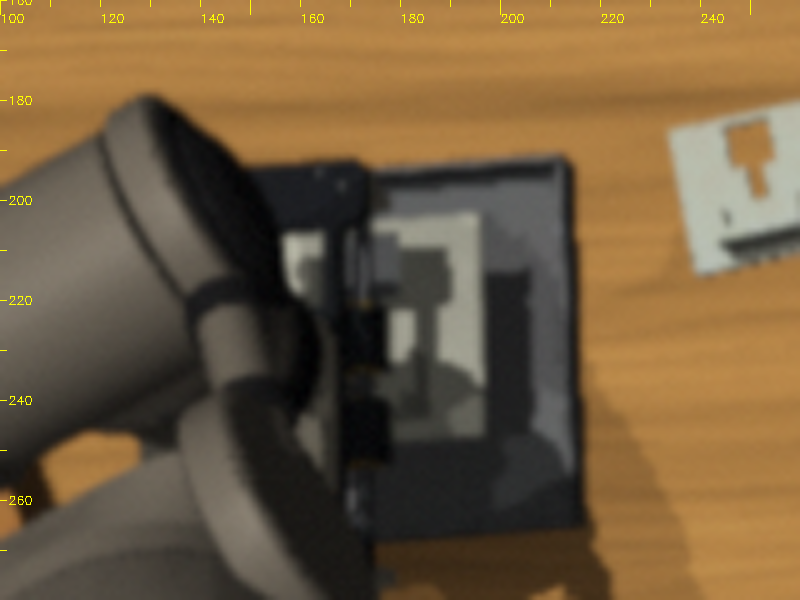

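View pics/s6c.png

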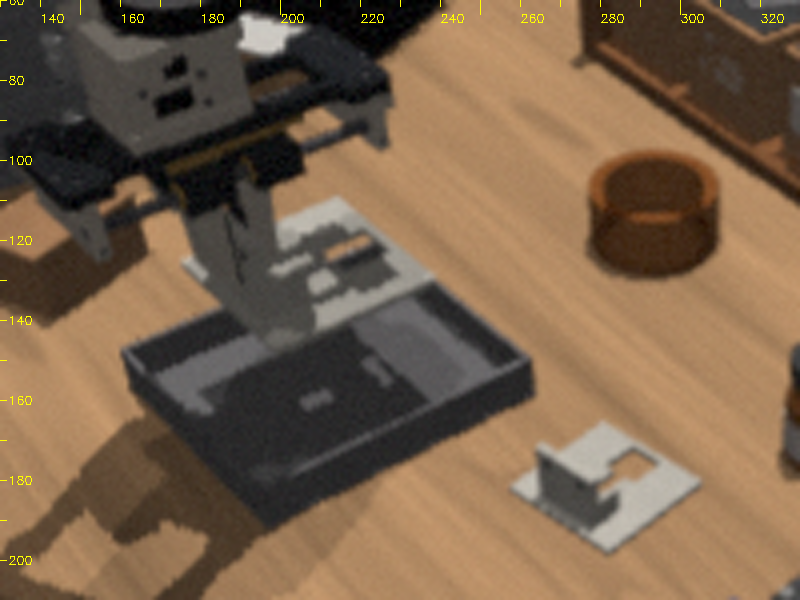

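The plate hangs above the tray, its right corners at about (195,203) and (196,248), inside the walls. I'll lower it.

Request:
{"fn": "jog_arm", "kwargs": {"plan": [[[0,0,0.4,0,0,0,0],[0,0,0.4,0,0,0,0],[0,0.01,0.4,0,0,0,0],[0,0,0.24,0,0,-0.01,0],[0,0,0.14,0,0,0,0],[0,0,0.08,0,0,0,0],[0,0,0.03,0,0,0,0],[0,0,0,0,0,0,0],[0,0,0,0,0,0,0]]]}}

```text
time: 25.1
tool_pos: [0.429, 0.3217, 0.0241]
tool_rot: [3.14, -0.001, 1.619]
contact_force: [-0.3, -0.7, -2.8]
opening: 0.008
```

```bash
python3 - <<'E'
from mv import *
st()
E
```

```text
t 25.10 pos [0.429  0.3217 0.0241] rot [ 3.1405e+00 -6.0000e-04  1.6189e+00] F [-0.33 -0.74 -2.81] open 0.0080 q [0.5  0.61 1.73 0.   0.8  0.45]
```

Request:
{"fn": "jog_arm", "kwargs": {"plan": [[[0,0,0.02,0,0,0,0],[0,0,0,0,0,0,0],[0,0,0,0,0,0,0.2],[0,0,0,0,0,0,0.4],[0,0,0,0,0,0,0.45],[0,0,0,0,0,0,0.45],[0,0,-0.2,0,0,0,0.45],[0,0,-0.5,0,0,0,0.45],[0,0,-0.8,0,0,0,0.45],[0,0,-0.8,0,0,0,0.45],[0,0,0,0,0,0,0.45]]]}}

```text
time: 26.48
tool_pos: [0.4305, 0.3226, 0.1417]
tool_rot: [3.134, -0.004, 1.619]
contact_force: [0.3, -0.0, -0.4]
opening: 0.0411
```

```bash
python3 - <<'E'
from mv import *; from h import *
st();S=snap("side","7");crop(S,130,60,330,210,4,"pics/s7c.png")
# blue box: yaw 3.2546 tool
plan([(.43,.10,.16,2.45,.9,9),(.4657,-.2688,.14,3.255,.9,10)])
E
```

```text
t 26.48 pos [0.4305 0.3226 0.1417] rot [ 3.1343 -0.0037  1.6188] F [ 0.31 -0.03 -0.42] open 0.0411 q [0.5  0.44 1.62 0.   1.07 0.45]
19 [[-0.49,-0.02,-0.05,0,0,-0.62,0.9],[-0.49,-0.07,-0.05,0,0,-0.62,0.9],[-0.48,-0.11,-0.05,0,0,-0.61,0.9],[-0.47,-0.16,-0.04,0,0,-0.62,0.9],[-0.45,-0.2,-0.05,0.01,0,-0.61,0.9],[-0.43,-0.24,-0.04,0,0,-0.62,0.9],[-0.41,-0.28,-0.05,0.01,0,-0.61,0.9],[-0.38,-0.31,-0.04,0,0,-0.62,0.9],[-0.35,-0.35,-0.05,0.01,0,-0.61,0.9],[-0.53,-0.52,0.04,0,0,-0.54,0.9],[-0.48,-0.56,0.04,0,0,-0.54,0.9],[-0.43,-0.6,0.04,0,0,-0.54,0.9],[-0.38,-0.63,0.04,0,0,-0.54,0.9],[-0.33,-0.66,0.04,0,0,-0.53,0.9],[-0.28,-0.69,0.04,0,0,-0.54,0.9],[-0.22,-0.71,0.04,0,0,-0.53,0.9],[-0.17,-0.72,0.04,0,0,-0.54,0.9],[-0.1,-0.74,0.04,0,0,-0.53,0.9],[-0.05,-0.74,0.05,0,0,-0.54,0.9]]
end [ 0.4658 -0.2688  0.1399] [-3.1410e+00  1.0000e-04 -3.0278e+00]
```

View pics/s7c.png

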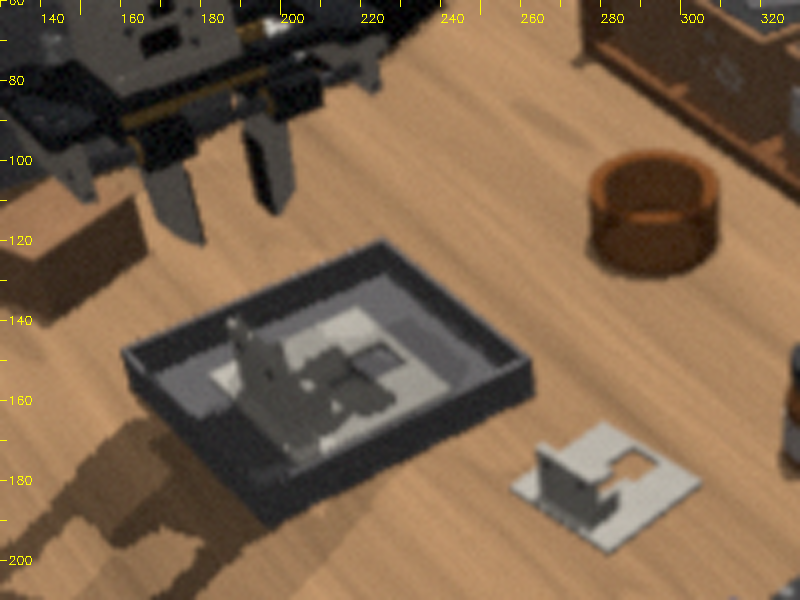

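The bracket lies flat in the tray at about (207,155). I'll return to the boxes.

Request:
{"fn": "jog_arm", "kwargs": {"plan": [[[-0.49,-0.02,-0.05,0,0,-0.62,0.9],[-0.49,-0.07,-0.05,0,0,-0.62,0.9],[-0.48,-0.11,-0.05,0,0,-0.61,0.9],[-0.47,-0.16,-0.04,0,0,-0.62,0.9],[-0.45,-0.2,-0.05,0,0,-0.61,0.9],[-0.43,-0.24,-0.04,0,0,-0.62,0.9],[-0.41,-0.28,-0.05,0,0,-0.61,0.9],[-0.38,-0.31,-0.04,0,0,-0.62,0.9],[-0.35,-0.35,-0.05,0,0,-0.61,0.9],[-0.53,-0.52,0.04,0,0,-0.54,0.9],[-0.48,-0.56,0.04,0,0,-0.54,0.9],[-0.43,-0.6,0.04,0,0,-0.54,0.9],[-0.38,-0.63,0.04,0,0,-0.54,0.9],[-0.33,-0.66,0.04,0,0,-0.53,0.9],[-0.28,-0.69,0.04,0,0,-0.54,0.9],[-0.22,-0.71,0.04,0,0,-0.53,0.9],[-0.17,-0.72,0.04,0,0,-0.54,0.9],[-0.1,-0.74,0.04,0,0,-0.53,0.9],[-0.05,-0.74,0.05,0,0,-0.54,0.9],[0,0,0,0,0,0,0.9]]], "squeeze": 15}}

```text
time: 29.02
tool_pos: [0.4644, -0.2709, 0.1365]
tool_rot: [3.14, -0.001, -3.031]
contact_force: [-0.4, -0.0, -0.4]
opening: 0.0826
```

```bash
python3 - <<'E'
from mv import *
st()
plan([(.4655,-.2688,.021,3.255,.9,5)])
E
```

```text
t 29.02 pos [ 0.4644 -0.2709  0.1365] rot [ 3.1401e+00 -1.2000e-03 -3.0305e+00] F [-0.37 -0.03 -0.44] open 0.0826 q [-0.67  0.45  1.62  0.    1.07 -2.35]
5 [[-0.01,0.01,0.46,0,0,0,0.9],[0,0.01,0.46,0,0,0,0.9],[-0.01,0.01,0.46,0,0,-0.01,0.9],[0,0,0.47,0.01,0,0,0.9],[-0.01,0.01,0.46,0,-0.01,-0.01,0.9]]
end [ 0.4655 -0.2686  0.021 ] [ 3.1416e+00  3.0000e-04 -3.0275e+00]
```

Request:
{"fn": "jog_arm", "kwargs": {"plan": [[[-0.01,0.01,0.5,0,0,0,0.9],[0,0.01,0.5,0,0,0,0.9],[-0.01,0.01,0.5,0,0,-0.01,0.9],[0,0,0.5,0,0,0,0.9],[0,0.01,0.21,0,0,-0.01,0.9],[0,0,0.1,0,0,0,0.9],[0,0,0,0,0,0,0.9],[0,0,0,0,0,0,0.3],[0,0,0,0,0,0,0.3],[0,0,0,0,0,0,0.3],[0,0,0,0,0,0,0.3],[0,0,0,0,0,0,0.3]]]}}

```text
time: 30.52
tool_pos: [0.4661, -0.2672, 0.0228]
tool_rot: [-3.141, 0.001, -3.025]
contact_force: [0.5, -0.6, 2.2]
opening: 0.0499
```

```bash
python3 - <<'E'
from mv import *
st()
# pad blue (.5228,-.0099) yaw .176 -> tool yaw 3.3176
plan([(.4655,-.2688,.13,3.255,.3,4),(.5226,-.0099,.13,3.3176,.3,9),(.5226,-.0099,.03,3.3176,.3,5)])
E
```

```text
t 30.52 pos [ 0.4661 -0.2672  0.0228] rot [-3.1414e+00  9.0000e-04 -3.0250e+00] F [ 0.5  -0.57  2.24] open 0.0499 q [-0.66  0.61  1.73  0.    0.8  -2.35]
18 [[0,-0.01,-0.54,0,0,0.01,0.3],[0,-0.01,-0.53,0,0,0,0.3],[0.01,-0.01,-0.54,0,0,0.01,0.3],[0,0,-0.53,0,0.01,0,0.3],[-0.19,0.56,0,0,0,-0.05,0.3],[-0.2,0.56,0,0,0,-0.05,0.3],[-0.2,0.55,0,0,0,-0.05,0.3],[-0.2,0.55,0,0,0,-0.04,0.3],[-0.21,0.55,0,0,0,-0.05,0.3],[-0.21,0.55,0,0,0,-0.04,0.3],[-0.21,0.55,0,0,0,-0.05,0.3],[-0.22,0.55,0,0,0,-0.04,0.3],[-0.22,0.54,-0.01,0,0,-0.05,0.3],[0,0,0.4,0,0,0,0.3],[0,0,0.4,0,0,0,0.3],[0,0,0.4,0,0,0,0.3],[0,0,0.4,0,0,0,0.3],[0,0,0.4,0,0,0,0.3]]
end [ 0.5226 -0.0101  0.0302] [-3.1414e+00 -6.0000e-04 -2.9650e+00]
```

Request:
{"fn": "jog_arm", "kwargs": {"plan": [[[0,0,-0.54,0,0,0,0.3],[0,0,-0.53,0,0,0,0.3],[0,0,-0.54,0,0,0,0.3],[0,-0.02,-0.53,0,0,0.01,0.3],[-0.19,0.55,0,0,0,-0.05,0.3],[-0.2,0.56,0,0,0,-0.05,0.3],[-0.2,0.55,0,0,0,-0.05,0.3],[-0.2,0.55,0,0,0,-0.04,0.3],[-0.21,0.55,0,0,0,-0.05,0.3],[-0.21,0.55,0,0,0,-0.04,0.3],[-0.21,0.55,0,0,0,-0.05,0.3],[-0.22,0.55,0,0,0,-0.04,0.3],[-0.22,0.54,0,0,0,-0.05,0.3],[0,0,0.4,0,0,0,0.3],[0,0,0.4,0,0,0,0.3],[0,0,0.4,0,0,0,0.3],[0,0,0.4,0,0,0,0.3],[0,0,0.3,0,0,0,0.3],[0,0,0,0,0,0,0.3],[0,0,0,0,0,0,0.3]]]}}

```text
time: 33.02
tool_pos: [0.5231, -0.0098, 0.0352]
tool_rot: [-3.142, 0.001, -2.963]
contact_force: [-0.4, -0.5, -1.9]
opening: 0.05
```

```bash
python3 - <<'E'
from mv import *
st()
plan([(.5228,-.0099,.0235,3.3176,.3,2)])
E
```

```text
t 33.02 pos [ 0.5231 -0.0098  0.0352] rot [-3.1416e+00  1.3000e-03 -2.9634e+00] F [-0.45 -0.47 -1.89] open 0.0500 q [-0.17  0.57  1.76  0.    0.81 -1.91]
2 [[0,0,0.12,0,0,0.01,0.3],[0.01,0,0.11,0,0.01,0,0.3]]
end [ 0.5226 -0.0099  0.0237] [-3.1416e+00 -2.0000e-04 -2.9649e+00]
```

Now I'll set it down, release, rise and go over to the orange box.

```bash
python3 - <<'E'
from mv import *
plan([(.5228,-.0099,.13,3.3176,1,4),(.4785,-.3790,.12,3.255,1,9)],(.5228,-.0099,.023,3.3176))
E
```

```text
13 [[0,0,-0.54,0,0,0,1],[0,0,-0.53,0,0,0,1],[0,0,-0.53,0,0,0,1],[0,0,-0.54,0,0,0,1],[0.24,-0.79,0.02,0,0,0.05,1],[0.23,-0.79,0.02,0,0,0.05,1],[0.23,-0.79,0.02,0,0,0.05,1],[0.22,-0.8,0.02,0,0,0.04,1],[0.22,-0.8,0.02,0,0,0.05,1],[0.21,-0.8,0.02,0,0,0.04,1],[0.21,-0.8,0.03,0,0,0.05,1],[0.2,-0.8,0.02,0,0,0.04,1],[0.2,-0.8,0.03,0,0,0.05,1]]
end [ 0.4785 -0.379   0.12  ] [-3.1416  0.     -3.0286]
```

Request:
{"fn": "jog_arm", "kwargs": {"plan": [[[0,0,0.12,0,0,0.01,0.3],[0,0,0.1,0,0,0,0.3],[0,0,0.02,0,0,0,0.3],[0,0,0,0,0,0,0.3],[0,0,0,0,0,0,0.7],[0,0,0,0,0,0,0.9],[0,0,0,0,0,0,0.9],[0,0,-0.4,0,0,0,0.9],[0,0,-0.6,0,0,0,0.9],[0,0,-0.6,0,0,0,0.9],[0,0,-0.6,0,0,0,0.9]]]}}

```text
time: 34.4
tool_pos: [0.5225, -0.0097, 0.1337]
tool_rot: [3.141, 0.001, -2.965]
contact_force: [1.0, -0.3, 0.6]
opening: 0.0826
```

Request:
{"fn": "jog_arm", "kwargs": {"plan": [[[0.24,-0.79,0.02,0,0,0.05,0.9],[0.23,-0.79,0.02,0,0,0.05,0.9],[0.23,-0.79,0.02,0,0,0.05,0.9],[0.22,-0.8,0.02,0,0,0.04,0.9],[0.22,-0.8,0.02,0,0,0.05,0.9],[0.21,-0.8,0.02,0,0,0.04,0.9],[0.21,-0.8,0.03,0,0,0.05,0.9],[0.2,-0.8,0.02,0,0,0.04,0.9],[0.2,-0.8,0.03,0,0,0.05,0.9],[0,0,0,0,0,0,0.9],[0,0,0,0,0,0,0.9]]]}}

```text
time: 35.78
tool_pos: [0.4784, -0.3782, 0.1223]
tool_rot: [3.14, 0.0, -3.028]
contact_force: [-0.1, 0.7, 0.1]
opening: 0.0827
```

```bash
python3 - <<'E'
from mv import *; from h import *
st();S=snap("top","8");crop(S,270,140,480,270,3,"pics/t8c.png")
C=cloud(S)
for y0,y1 in((-.06,.04),(-.45,-.33)):
    m=(C[...,0]<.6)&(C[...,0]>.4)&(C[...,1]>y0)&(C[...,1]<y1)&(C[...,2]>.045)&(C[...,2]<.075)
    k=C[m];print(len(k),cv2.minAreaRect(k[:,:2].astype(np.float32)*1000) if len(k) else 0)
plan([(.4785,-.3790,.021,3.255,.9,5)])
E
```

```text
t 35.77 pos [ 0.4784 -0.3782  0.1223] rot [ 3.1403e+00  1.0000e-04 -3.0281e+00] F [-0.06  0.68  0.06] open 0.0827 q [-0.8   0.59  1.42  0.    1.13 -2.48]
465 ((521.77685546875, -10.385517120361328), (72.46666717529297, 49.93526840209961), 10.237027168273926)
6 ((453.8937683105469, -355.7139892578125), (7.7144575119018555, 1.2505664825439453), 17.1411075592041)
5 [[0,-0.01,0.41,0,0,0,0.9],[0,0,0.4,0,0,0,0.9],[0,-0.01,0.41,0,0,0,0.9],[0,0,0.4,0,0,0,0.9],[0.01,-0.01,0.41,0.01,0,0.01,0.9]]
end [ 0.4783 -0.3792  0.0209] [-3.1412e+00  2.0000e-04 -3.0288e+00]
```

View pics/t8c.png

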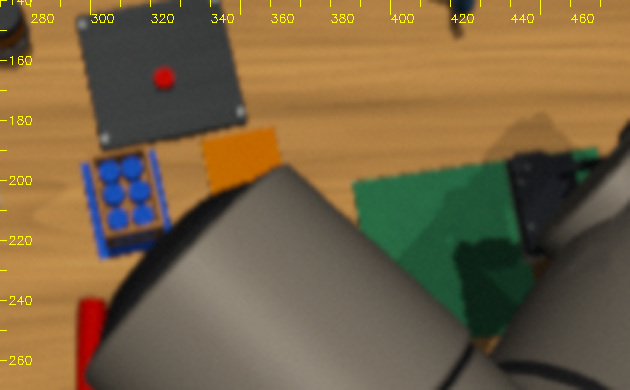

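The blue box stands centred on its pad at (307,202), 1 mm off with its yaw matching. Next is the orange box.

Request:
{"fn": "jog_arm", "kwargs": {"plan": [[[0,-0.01,0.5,0,0,0,0.9],[0,0,0.5,0,0,0,0.9],[0,0,0.5,0,0,0,0.9],[0,-0.01,0.35,0,0,0,0.9],[0,0,0.13,0,0,0,0.9],[0,0,0,0,0,0,0.9],[0,0,0,0,0,0,0.3],[0,0,0,0,0,0,0.3],[0,0,0,0,0,0,0.3],[0,0,0,0,0,0,0.3],[0,0,0,0,0,0,0.3]]]}}

```text
time: 37.2
tool_pos: [0.4788, -0.3798, 0.0238]
tool_rot: [3.141, 0.001, -3.028]
contact_force: [-0.7, 1.1, 3.3]
opening: 0.05
```

```bash
python3 - <<'E'
from mv import *
st()
# orange box was gripped at tcp .5403,-.1161 with center ~.5392 -> tcp offset +1.1mm in x. place at pad (.5406,-.1145), yaw .172
plan([(.4785,-.3788,.13,3.255,.3,4),(.5412,-.1145,.13,3.3136,.3,9),(.5412,-.1145,.035,3.3136,.3,5)])
E
```

```text
t 37.20 pos [ 0.4788 -0.3798  0.0238] rot [ 3.1415e+00  6.0000e-04 -3.0280e+00] F [-0.7   1.06  3.32] open 0.0500 q [-0.8   0.71  1.5   0.    0.93 -2.48]
18 [[0,0.01,-0.53,0,0,0,0.3],[0,0,-0.53,0,0,0,0.3],[0,0.01,-0.53,0,0,0,0.3],[0,0,-0.53,0,0,0,0.3],[-0.2,0.57,0,0,0,-0.04,0.3],[-0.21,0.57,0,0,0,-0.04,0.3],[-0.21,0.56,0,0,0,-0.04,0.3],[-0.22,0.56,0,0,0,-0.04,0.3],[-0.22,0.56,0,0,0,-0.05,0.3],[-0.22,0.56,0,0,0,-0.04,0.3],[-0.23,0.56,0,0,0,-0.05,0.3],[-0.23,0.56,0,0,0,-0.04,0.3],[-0.23,0.56,0,0,0,-0.05,0.3],[0,0,0.38,0,0,0,0.3],[0,0,0.38,0,0,0,0.3],[0,0,0.38,0,0,0,0.3],[0,0,0.38,0,0,0,0.3],[0,0,0.38,0,0,0,0.3]]
end [ 0.5413 -0.1146  0.0349] [ 3.1415e+00  6.0000e-04 -2.9695e+00]
```

Request:
{"fn": "jog_arm", "kwargs": {"plan": [[[0,0.01,-0.53,0,0,0,0.3],[0,0,-0.53,0,0,0,0.3],[0,0.01,-0.53,0,0,0,0.3],[0,0,-0.53,0,0,0,0.3],[-0.2,0.57,0,0,0,-0.04,0.3],[-0.21,0.57,0,0,0,-0.04,0.3],[-0.21,0.56,0,0,0,-0.04,0.3],[-0.22,0.56,0,0,0,-0.04,0.3],[-0.22,0.56,0,0,0,-0.05,0.3],[-0.22,0.56,0,0,0,-0.04,0.3],[-0.23,0.56,0,0,0,-0.05,0.3],[-0.23,0.56,0,0,0,-0.04,0.3],[-0.23,0.56,0,0,0,-0.05,0.3],[0,0,0.38,0,0,0,0.3],[0,0,0.38,0,0,0,0.3],[0,0,0.38,0,0,0,0.3],[0,0,0.38,0,0,0,0.3],[0,0,0.38,0,0,0,0.3],[0,0,0,0,0,0,0.3],[0,0,0,0,0,0,0.3]]]}}

```text
time: 39.7
tool_pos: [0.5415, -0.1147, 0.0352]
tool_rot: [-3.142, 0.001, -2.969]
contact_force: [0.1, -0.0, -1.4]
opening: 0.0496
```

```bash
python3 - <<'E'
from mv import *
st()
plan([(.5412,-.1145,.0245,3.3136,.3,2)])
E
```

```text
t 39.70 pos [ 0.5415 -0.1147  0.0352] rot [-3.1415e+00  1.0000e-03 -2.9694e+00] F [ 0.12 -0.03 -1.43] open 0.0496 q [-0.35  0.61  1.67  0.    0.86 -2.09]
2 [[0,0,0.11,0,0,0,0.3],[0.01,0.01,0.1,0,0.01,0,0.3]]
end [ 0.541  -0.1143  0.0247] [-3.1415e+00 -5.0000e-04 -2.9694e+00]
```

Next I'll set it down, release it, rise and move aside for a clear view.

Request:
{"fn": "jog_arm", "kwargs": {"plan": [[[0,0,0.11,0,0,0,0.3],[0,0,0.1,0,0,0,0.3],[0,0,0.02,0,0,0,0.3],[0,0,0,0,0,0,0.3],[0,0,0,0,0,0,0.7],[0,0,0,0,0,0,0.9],[0,0,0,0,0,0,0.9],[0,0,-0.4,0,0,0,0.9],[0,0,-0.6,0,0,0,0.9],[0,0,-0.7,0,0,0,0.9],[0,0,-0.7,0,0,0,0.9],[-0.3,0.3,-0.5,0,0,0,0.9],[-0.5,0.5,-0.5,0,0,0,0.9],[-0.5,0.4,0,0,0,0,0.9],[-0.4,0,0,0,0,0,0.9],[0,0,0,0,0,0,0.9],[0,0,0,0,0,0,0.9],[0,0,0,0,0,0,0.9]]]}}

```text
time: 41.95
tool_pos: [0.614, -0.0414, 0.1933]
tool_rot: [3.141, 0.0, -2.97]
contact_force: [0.1, 0.2, 0.1]
opening: 0.0825
```

```bash
python3 - <<'E'
from mv import *; from h import *
st();S=snap("wrist","9")
C=cloud(S)
for nm,y0,y1,px,py in(("blue",-.06,.04,.5228,-.0099),("orange",-.17,-.07,.5406,-.1145)):
    m=(C[...,0]<.6)&(C[...,0]>.45)&(C[...,1]>y0)&(C[...,1]<y1)&(C[...,2]>.054)&(C[...,2]<.075)
    k=C[m];r=cv2.minAreaRect(k[:,:2].astype(np.float32)*1000);print(nm,len(k),r,"off mm",r[0][0]-px*1e3,r[0][1]-py*1e3,np.percentile(k[:,2],[5,50,95]))
s=snap("side","9")
S=snap("top","9");C=cloud(S)
m=(C[...,0]<.75)&(C[...,0]>.55)&(C[...,1]>.03)&(C[...,1]<.13)&(C[...,2]>.05)&(C[...,2]<.1)
k=C[m];print("jar",len(k),cv2.minAreaRect(k[:,:2].astype(np.float32)*1000) if len(k) else 0)
E
```

```text
t 41.95 pos [ 0.614  -0.0414  0.1933] rot [ 3.1413  0.     -2.9701] F [0.1  0.23 0.12] open 0.0825 q [-0.19  0.53  1.31  0.    1.3  -1.93]
blue 1384 ((522.1353759765625, -9.86629867553711), (70.24469757080078, 50.158843994140625), 10.168858528137207) off mm -0.6646240234375682 0.03370132446289098 [0.05672242 0.06193609 0.06324748]
orange 1438 ((540.3831176757812, -114.58259582519531), (70.19660186767578, 50.01537322998047), 9.706740379333496) off mm -0.21688232421877274 -0.0825958251953125 [0.05508651 0.06199354 0.06333442]
jar 129 ((676.4871215820312, 102.20623016357422), (23.638202667236328, 40.49652862548828), 77.3687973022461)
```

View pics/wrist9.png

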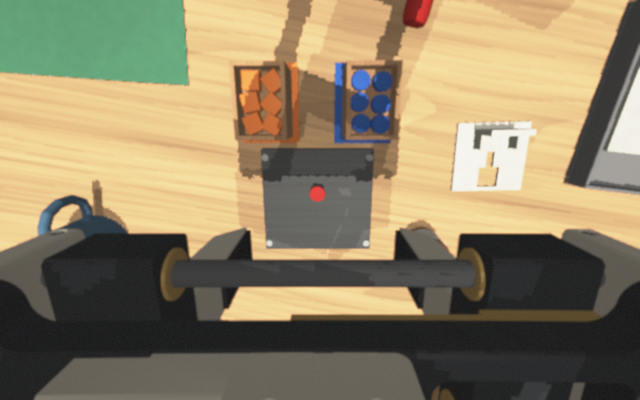

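View pics/side9.png

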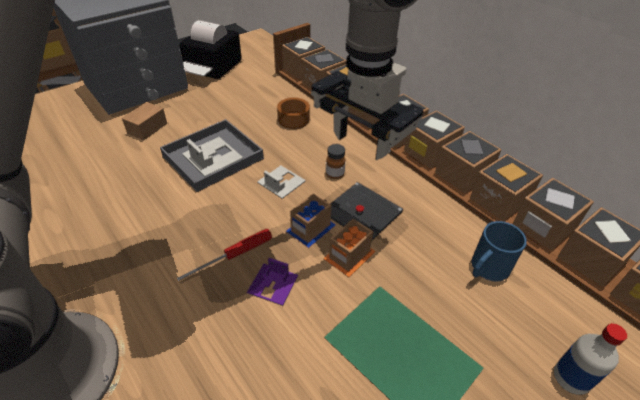

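The boxes stand square on their pads at (267,103) and (370,103) in the wrist view. In the side view the bracket lies flat in the tray at (210,152), the jar stands unmoved at (336,162), and the arm is clear of everything. I'm handing in.

```bash
python3 - <<'E'
from cell import ticket
print(ticket.hand_in())
E
```

```text
the job is handed in; nothing more can be done
None
```

The job is finished and handed in at about 42 s of the 122 s allowed; the hand-in gives no verdict, so what follows comes from my own checks.

I moved both boxes onto the green mat, slid the bracket 35 mm and lifted it off the stud. I then laid it in the grey tray and put each box back on its own pad.

- **Boxes:** the last wrist depth check put the blue box 0.7 mm and the orange box 0.2 mm from its pad's centre. Both are turned within about 0.01 rad of their pads, with rims at the height expected if they stand upright.
- **Bracket:** it looks flat inside the tray in the side view; I did not measure its angle or height with depth.
- **Jar:** it stands where it was in the side view. The final top-camera fit was partly hidden by the arm (129 points instead of 232) and shifted by about 9 mm, so it is not a reliable position. The arm passed well clear of the jar throughout.
- **Robot:** at hand-in the gripper was open and clear of everything, with contact force near zero.

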